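# Catch the propped bin lid and let it down

### The job

The lid of the grey parts bin stands half open on its red prop. With the gripper held under the lid, push the prop off sideways (outward, to the left) so that the lid comes down on your fingers straight away, then lower it on them until it is fully shut, without letting it drop or bang. Grasp nothing: support the lid only from underneath, do not pinch it, push it down from above or raise it further open, leave the loose parts lying about alone, and finish clear of everything.

Things in the scene. Friction and masses are not known exactly. Their poses are not given: they have to be found in the camera images.
- parts_bin: grey open plastic bin, fixed to the trolley, 158 (x) x 220 (y) x 86 mm high; origin at the centre of its underside, its front looks to its -x (the robot side), z up. A few parts lie in it, fixed, none above the rim. The lid's hinge line is parallel to its y axis, 83 mm behind (+x of) its origin and 89 mm up, level with the lid's underside
- lid (a joint): angle of the lid in rad: 0 = shut (level), grows as it opens; it starts at about 0.68, resting on the prop, and falls freely without it (about 0.34 kg). Green-topped sheet 6 mm thick, 200 mm from hinge to front edge, 250 mm wide along the bin's y; shut it overhangs the bin's front by 38 mm and its sides by 15 mm
- lid_edge (a point): middle of the lid's front edge, on its underside, 200 mm from the hinge line. Its axes turn with the lid: x points to the hinge, y along the edge, z out of the green upper face
- prop (a joint): angle of the red prop in rad: 0 = standing under the lid against its stop, grows to 1.25 as it swings outward (to the bin's +y side, the robot's left) onto a stop. Slack, needs under 2 N at the tip; pushed 0.1 to 0.15 rad (15 to 20 mm at the tip) its ball slips off the lid's side edge, the lid is free to fall and the prop swings right out by its own weight
- prop_tip (a point): centre of the black 14 mm ball at the upper end of the red prop, on which the lid's underside rests at the left (+y) front corner: about 12 mm in from the lid's side edge and 16 mm back from its front edge. The prop is a 9 mm rod, 136 mm long from pivot to ball
- prop_pivot (a point): pivot of the prop on the outside of the bin's left (+y) wall, 62 mm above the trolley; the prop swings about the bin's x axis
- bearing_1: loose steel ball bearing, 47 mm across, 14 mm high, on the trolley; bystander; origin under its centre
- nylon_block_2: loose white nylon block 22 x 44 x 22 mm; bystander; origin under its centre
- bolt_1: loose hex bolt 78 mm long, lying; bystander; origin under its centre

How it is judged:
By the outcome, as a careful person would: the job done as asked, in the order asked, and still so for the second after the job is handed in, with the robot touching nothing.
It also fails if it takes over 40 s, if anything falls off the work surface, if the arm or the gripper's body presses on something with over 40 N, if the wrist force passes 120 N, or if a joint passes its speed limit or range.

### The arm

A 6-joint arm with a two-finger parallel gripper is mounted at the origin on a cart in front of the work surface, level with it; the furniture and walls round the work are solid. World frame = base frame: x ahead of the robot, y to its left, z up, the work surface at z = 0. Lengths are in m, angles in degrees, forces in N, time in s.
With the tool pointing down it reaches from about 0.25 to 0.725 m from the base axis. Payload 9.7 kg.
Tool frame: the origin (TCP) lies midway between the tips of the shut fingers; the grasp point (between the pads) lies 19 mm behind it; y points along the fingers, x is the direction in which the jaws open and shut, and the axes are right-handed (so a half turn about y gives the same grasp; the last joint's range is limited). The gripper opens to 85 mm and grips with 20 to 120 N. Pads are 22 mm wide; open, the fingers measure 114 mm over their backs; the gripper's body (76 mm by 85 mm) begins 54 mm behind the grasp point. The pads swing forward as they close: fully open they stand 13 mm farther back than shut.
Start: joints at [-76.834, 4.979, 10.078, 95.1, 0, 90], TCP at [0.125, -0.536, 0.205] pointing down, gripper open.
Joint ranges: [-179.16, 179.16], [-48.56, 103.87], [-65.8, 70.77], [-126.05, 130.52], [-82.76, 87.17], [-180, 180]. Speed limits (degrees/s): [127.2, 127.2, 147.25, 180, 180, 180].

### API

Orientations are given as [roll, pitch, yaw] about the fixed x, y, z axes, in that order (R = Rz(yaw) Ry(pitch) Rx(roll)).
In Python, from workcell import get_obs, camera, job_done gives the robot as it stands.
- The arm moves only by the tool play_rows, never from a script. Its argument "moves" is a list of rows, each a list of 3 entries, a list of its own where there are three numbers: the turn, a rotation vector about the tool's x, y, z in degrees, then the shift along the tool's x, y, z in m, then the opening in per cent of the stroke, from 0 (shut) to 100 (fully open). A call has exactly 5 rows; each row is the pose to reach, as a shift and turn from the pose commanded when the call began, along the tool's axes at that moment; what a row does not reach only later rows make up. A row lasts 1/10 s, in which the tool goes at most 50 mm and 8.59 degrees, less where a joint would pass 70% of its speed; a pose out of reach is approached as far as the arm can. A call with a gripper value outside its range is refused whole. The fingers move at their own pace and stop on an object; "grip_force" is the grip in N (left out, the last holds). Time passes only in rows, so rows that repeat a pose let the fingers close, or fill a call up. It gives the time, the measured TCP pose, the force and the opening at its end, in the units of the state.
- get_obs(): the state, without advancing time (a new reading comes with each control period).
- camera(name): name is "scene" or "top" or "wrist"; returns a dict with "img" (384x512x3 uint8, red, green, blue), "fov_y" (degrees; the focal length in pixels is half the picture's height over the tangent of half this angle, whatever the lens; pixels are square), "cx", "cy" (the principal point, pixels), "world_from_camera" (4x4, takes a point from camera to world coordinates). Camera axes: x right, y up, looking along -z (the intrinsics and any distortion apply to the point x, -y, -z); pixel columns grow to the right and rows downward; lengths in m; the calibration is good to about 2 mm. The wrist camera is an equidistant fisheye: a pixel r from the principal point sees the ray r / f radians off the axis. A picture is of the moment at which its call begins. There is no depth.
- job_done(): hands the job in, once; it reports no verdict.
The state is a dict: "time": time; "q": joint angles; "qd": joint speeds; "joint_efforts": joint torques, N m; "ee_pos": TCP position; "tcp_rot": TCP orientation; "wrist_force": force on the tool from outside, world axes, zero at the start; "torque": the same for the moment, N m; "opening": finger opening in m.
Only numpy, scipy, OpenCV 4.12 (cv2) and the standard library are available. Lean on these libraries where they do the work, as an engineer would, in place of code of your own. Each camera call takes 0.05 s, during which the arm holds its last target.

## Working session

There is one attempt and no reset: what is moved stays moved. The work goes in short steps, Python scripts to look and compute and a tool call to move; the robot and the scene stay as the last step left them, time stands still between calls to the robot, and variables do not carry over. Pictures are saved under pics/ and viewed, and the job is handed in when it is done.

Besides the shell and the picture viewer there is one more tool, called after ">>>" by a JSON object that holds its "api" and its "payload". play_rows: Moves the arm, as the interface text tells. Its arguments: {"type":"object","properties":{"moves":{"type":"array"},"grip_force":{"type":"number"}},"required":["moves"]}

```bash
ls; mkdir -p pics; python3 - <<'E'
from workcell import get_obs,camera
import cv2,numpy as np
np.set_printoptions(precision=4,suppress=True)
print(get_obs())
for n in ["scene","top","wrist"]:
    c=camera(n); cv2.imwrite(f"pics/{n}0.png",c["img"][:,:,::-1]); print(n,c["fov_y"],c["cx"],c["cy"]);print(c["world_from_camera"])
E
```

```text
pics
{'time': 0.0, 'q': array([-76.8334,   5.0104,  10.0345,  95.0987,   0.0003,  89.9995]), 'qd': array([-0.0553,  0.1488, -0.0681,  0.0208,  0.0081,  0.048 ]), 'joint_efforts': array([ -0.0002, -52.0384,  46.4808,   0.0163,  -0.0001,   0.    ]), 'ee_pos': array([ 0.1252, -0.5353,  0.2039]), 'tcp_rot': array([-89.9997,   0.0745, -76.8329]), 'wrist_force': array([-0.5221,  0.3124,  0.374 ]), 'torque': array([ 0.0525, -0.0241,  0.0231]), 'opening': 0.08522501514668462}
scene 56.421525578133526 248.52292663127312 194.23075880967824
[[-0.7301  0.3775 -0.5696 -0.0117]
 [-0.683  -0.4268  0.5927  0.6392]
 [-0.0194  0.8218  0.5695  0.6971]
 [ 0.      0.      0.      1.    ]]
top 51.1998644436993 258.25941944214134 190.06424619238263
[[ 0.0146  0.9911 -0.1326  0.3702]
 [-0.9997  0.0169  0.0157  0.063 ]
 [ 0.0178  0.1324  0.991   1.4764]
 [ 0.      0.      0.      1.    ]]
wrist 65.70646984690485 257.9650024543658 189.36985091282776
[[ 0.2278  0.9392  0.257   0.1899]
 [-0.9737  0.2199  0.0595 -0.5207]
 [-0.0006 -0.2638  0.9646  0.3735]
 [ 0.      0.      0.      1.    ]]
```

View pics/scene0.png

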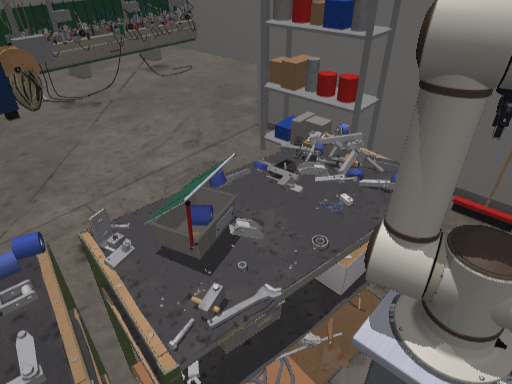

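View pics/top0.png

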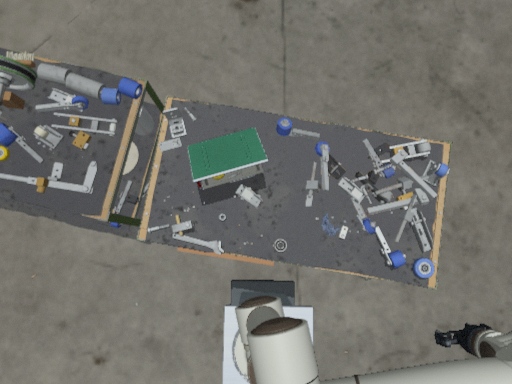

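View pics/wrist0.png

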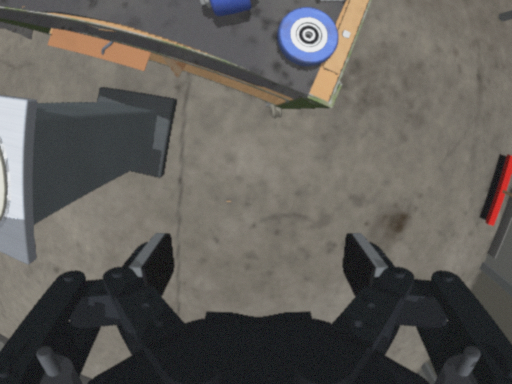

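```bash
python3 - <<'E'
import cv2
a=cv2.imread("pics/scene0.png")[140:350,80:290]; cv2.imwrite("pics/s1.png",cv2.resize(a,None,fx=2.8,fy=2.8,interpolation=cv2.INTER_CUBIC))
a=cv2.imread("pics/top0.png")[90:270,140:360]; cv2.imwrite("pics/t1.png",cv2.resize(a,None,fx=3.2,fy=3.2,interpolation=cv2.INTER_CUBIC))
E
```

```text
(no output)
```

View pics/s1.png

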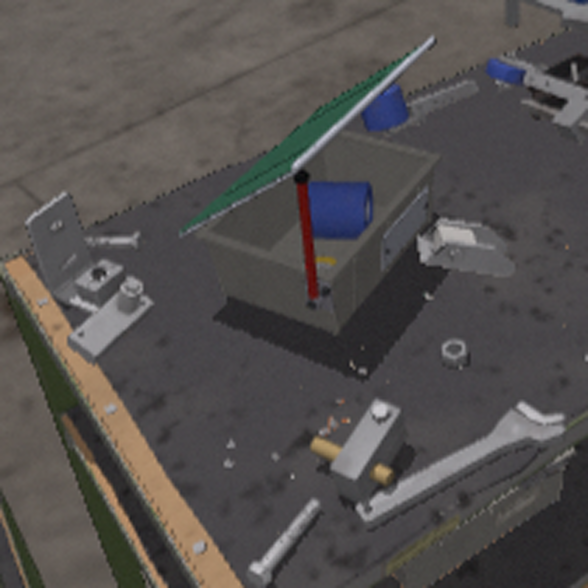

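View pics/t1.png

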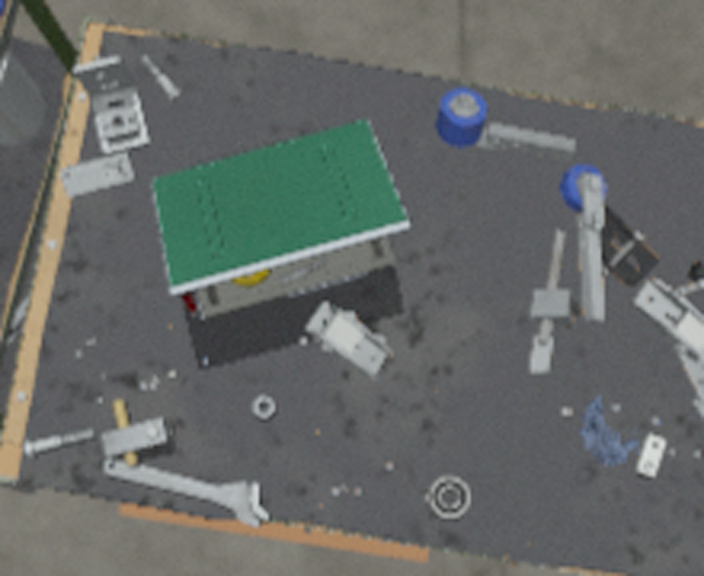

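```bash
cat > h.py <<'E'
import numpy as np
np.set_printoptions(precision=4,suppress=True)
def R2(y): c,s=np.cos(y),np.sin(y); return np.array([[c,-s,0],[s,c,0],[0,0,1]])
def lidpt(p,d,y,h):  # p=(x,y,yaw,ang); d from hinge toward front, y along, h above underside
    a=p[3]; b=np.array([0.083-d*np.cos(a)+h*np.sin(a), y, 0.089+d*np.sin(a)+h*np.cos(a)])
    return binpt(p,b)
def binpt(p,b): return R2(p[2])@np.array(b)+np.array([p[0],p[1],0])
def proj(c,X):
    W=c["world_from_camera"]; q=W[:3,:3].T@(X-W[:3,3]); f=c["img"].shape[0]/2/np.tan(np.radians(c["fov_y"])/2)
    return np.array([c["cx"]+f*q[0]/-q[2], c["cy"]-f*q[1]/-q[2]])
E
cat > fit.py <<'E'
from h import *
from workcell import camera
from scipy.optimize import least_squares
import cv2
T=camera("top");S=camera("scene")
import pickle; pickle.dump((T,S),open("cams.pkl","wb"))
o=lambda u,v,s,a,b:np.array([(u+.5)/s-.5+a,(v+.5)/s-.5+b])
t=lambda u,v:o(u,v,3.2,140,90); s=lambda u,v:o(u,v,2.8,80,140)
obs=[(T,t(153,180),lambda p:lidpt(p,0,.125,.006)),(T,t(368,122),lambda p:lidpt(p,0,-.125,.006)),
(T,t(409,224),lambda p:lidpt(p,.2,-.125,.003)),(T,t(174,289),lambda p:lidpt(p,.2,.125,.0)),
(S,s(434,40),lambda p:lidpt(p,.2,-.125,.003)),(S,s(297,168),lambda p:lidpt(p,.2,.125,.003)),(S,s(182,234),lambda p:lidpt(p,0,.125,.003)),
(S,s(302,177),lambda p:lidpt(p,.184,.113,-.007)),(S,s(438,157),lambda p:binpt(p,[-.079,-.11,.086])),(S,s(338,333),lambda p:binpt(p,[-.079,.11,0])),(S,s(200,236),lambda p:binpt(p,[.079,.11,.086]))]
f=lambda p:np.concatenate([proj(c,g(p))-u for c,u,g in obs])
r=least_squares(f,[.5,.1,.2,.68],loss='soft_l1')
p=r.x; print(p,np.degrees(p[2])); print(f(p).reshape(-1,2))
np.save("p.npy",p)
print("edge",lidpt(p,.2,0,0),"ball",lidpt(p,.184,.113,-.007),"FR",lidpt(p,.2,-.125,0),"FL",lidpt(p,.2,.125,0))
E
python3 fit.py
```

```text
[0.6667 0.1525 0.2971 0.6808] 17.02483118134975
[[-1.2971 -1.4417]
 [-0.3254 -2.145 ]
 [ 0.7985  0.5321]
 [-1.1165  2.1913]
 [ 1.3446 -1.2717]
 [ 0.167  -0.2635]
 [-1.4706  0.3739]
 [-0.0131 -0.6692]
 [ 1.8102 -1.5269]
 [ 0.94    4.3746]
 [-2.1999 -1.4393]]
edge [0.5974 0.1313 0.2149] ball [0.572  0.2417 0.1994] FR [0.634  0.0118 0.2149] FL [0.5608 0.2509 0.2149]
```

```bash
cat > ov.py <<'E'
from h import *
import pickle,cv2,sys
T,S=pickle.load(open("cams.pkl","rb")); print(T.keys())
p=np.load("p.npy"); tag=sys.argv[1]
def seg(img,c,A,B,s,a,b,col):
    P=[tuple(np.round(((proj(c,X)-[a,b]+.5)*s-.5)*8).astype(int)) for X in(A,B)]
    cv2.line(img,tuple(map(int,P[0])),tuple(map(int,P[1])),col,1,cv2.LINE_AA,3)
for nm,c,s,a,b,w,h in(("s",S,3.2,130,140,180,140),("t",T,4.5,170,110,130,110)):
    im=np.ascontiguousarray(cv2.resize(c["img"][b:b+h,a:a+w,::-1],None,fx=s,fy=s,interpolation=cv2.INTER_CUBIC))
    for hh,col in((0,(0,255,255)),(.006,(0,128,255))):
        L=[lidpt(p,*q,hh) for q in((0,.125),(.2,.125),(.2,-.125),(0,-.125))]
        for i in range(4): seg(im,c,L[i],L[(i+1)%4],s,a,b,col)
    for z in(0,.086):
        B=[binpt(p,[x,y,z]) for x,y in((-.079,.11),(-.079,-.11),(.079,-.11),(.079,.11))]
        for i in range(4): seg(im,c,B[i],B[(i+1)%4],s,a,b,(255,0,255))
    for x in(-.079,.079):
        for y in(-.11,.11): seg(im,c,binpt(p,[x,y,0]),binpt(p,[x,y,.086]),s,a,b,(255,0,255))
    cv2.imwrite(f"pics/ov_{nm}{tag}.png",im)
E
python3 ov.py 1
```

```text
dict_keys(['img', 'fov_y', 'cx', 'cy', 'world_from_camera'])
```

View pics/ov_s1.png

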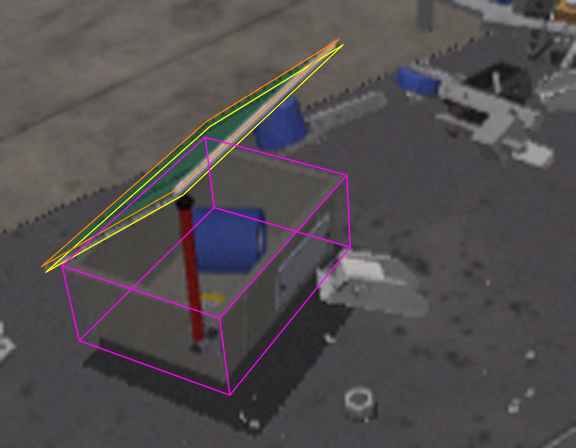

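View pics/ov_t1.png

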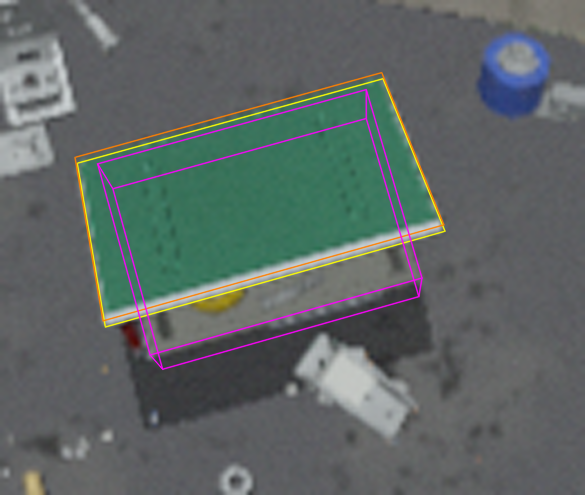

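```bash
python3 - <<'E'
import pickle,cv2
T,S=pickle.load(open("cams.pkl","rb"))
for n,c,s,a,b,w,h in(("z_s",S,6,140,190,110,100),("z_t",T,7,180,120,100,82)):
    im=cv2.resize(c["img"][b:b+h,a:a+w,::-1],None,fx=s,fy=s,interpolation=cv2.INTER_CUBIC)
    im=cv2.convertScaleAbs(im,alpha=1.6)
    cv2.imwrite(f"pics/{n}.png",im)
E
```

```text
(no output)
```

View pics/z_s.png

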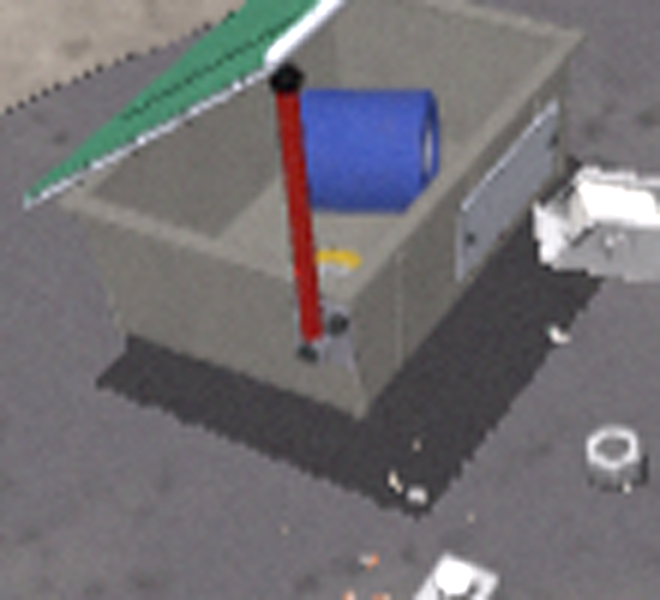

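View pics/z_t.png

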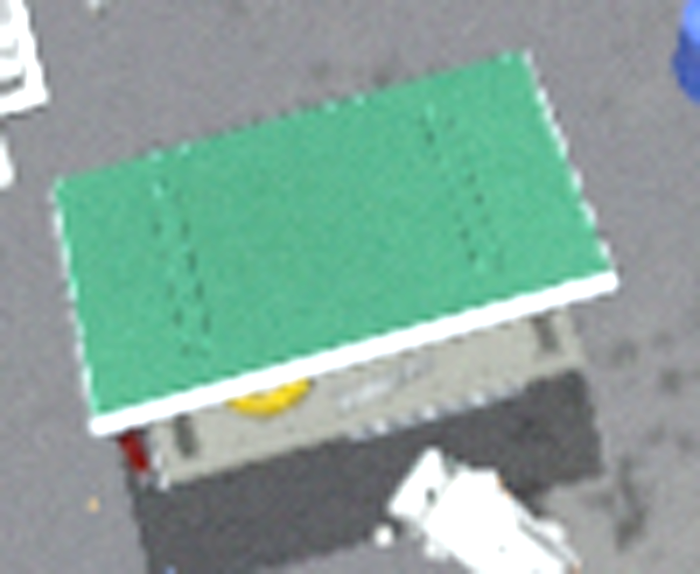

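```bash
cat > fit2.py <<'E'
from h import *
from scipy.optimize import least_squares
import pickle
T,S=pickle.load(open("cams.pkl","rb"))
o=lambda u,v,s,a,b:np.array([(u+.5)/s-.5+a,(v+.5)/s-.5+b])
t=lambda u,v:o(u,v,7,180,120); s=lambda u,v:o(u,v,6,140,190); s1=lambda u,v:o(u,v,2.8,80,140)
obs=[(T,t(54,182),lambda p:lidpt(p,0,.125,.006)),(T,t(525,52),lambda p:lidpt(p,0,-.125,.006)),
(T,t(608,272),lambda p:lidpt(p,.2,-.125,.006)),(T,t(92,415),lambda p:lidpt(p,.2,.125,.006)),
(T,t(617,286),lambda p:lidpt(p,.2,-.125,0)),(T,t(97,432),lambda p:lidpt(p,.2,.125,.0)),
(T,t(165,483),lambda p:binpt(p,[-.079,.11,.086])),(T,t(583,368),lambda p:binpt(p,[-.079,-.11,.086])),
(S,s1(435,41),lambda p:lidpt(p,.2,-.125,.003)),(S,s(268,62),lambda p:lidpt(p,.2,.125,.003)),(S,s(26,203),lambda p:lidpt(p,0,.125,.003)),
(S,s(286,77),lambda p:lidpt(p,.184,.113,-.007)),(S,s(582,33),lambda p:binpt(p,[-.079,-.11,.086])),(S,s(352,300),lambda p:binpt(p,[-.079,.11,.086])),(S,s(62,202),lambda p:binpt(p,[.079,.11,.086]))]
f=lambda p:np.concatenate([proj(c,g(p)+[0,0,p[4]])-u for c,u,g in obs])
for fr in(1,0):
    g=(lambda p:f(p)) if fr else (lambda p:f([*p[:4],0]))
    r=least_squares(g,[.66,.15,.29,.68,0.][:4+fr],loss='soft_l1')
    p=r.x; print(p,np.degrees(p[2]),r.cost); print(g(p).reshape(-1,2).T)
np.save("p.npy",p)
print("edge",lidpt(p,.2,0,0),"ball",lidpt(p,.184,.113,-.007),"FR",lidpt(p,.2,-.125,0),"FL",lidpt(p,.2,.125,0))
E
python3 fit2.py; python3 ov.py 2
```

```text
[ 0.6671  0.1518  0.2921  0.701  -0.0048] 16.734232974275155 6.2687957908653535
[[-0.6096  0.1164  1.6318 -0.3704  0.6194 -0.5667 -0.0492  0.5256  0.415
   0.6458 -0.3186 -0.5681  1.5656 -0.0709 -0.6215]
 [-1.1056 -0.9645  0.4769  0.9487 -0.0872 -0.0958 -0.2357 -0.544  -1.2957
  -0.349   1.2528  0.0243  0.4151  0.61    0.3198]]
[0.6654 0.1532 0.2954 0.6946] 16.92699733717705 9.047618442816596
[[-1.3012 -0.3887  1.3349 -0.8499  0.3254 -1.0402 -0.5369  0.2002  0.5946
   0.9229 -0.6983 -0.3495  1.5091 -0.0776 -0.981 ]
 [-0.8409 -0.9894  0.8397  1.6365  0.2709  0.5858  0.1281 -0.4424 -2.1514
  -1.0808  0.4824 -0.6988 -0.5642 -0.2523 -0.454 ]]
edge [0.5978 0.1327 0.217 ] ball [0.5724 0.243  0.2014] FR [0.6342 0.0131 0.217 ] FL [0.5614 0.2522 0.217 ]
dict_keys(['img', 'fov_y', 'cx', 'cy', 'world_from_camera'])
```

View pics/ov_s2.png

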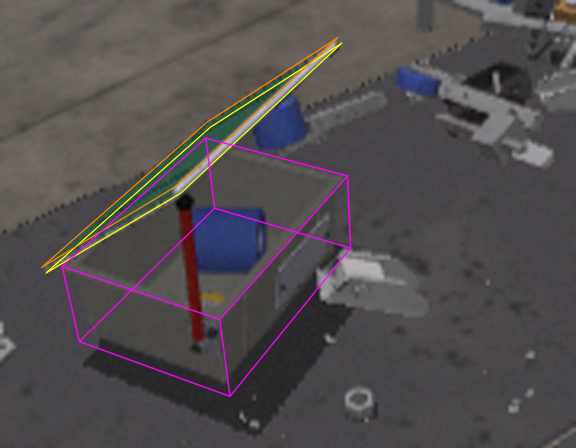

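View pics/ov_t2.png

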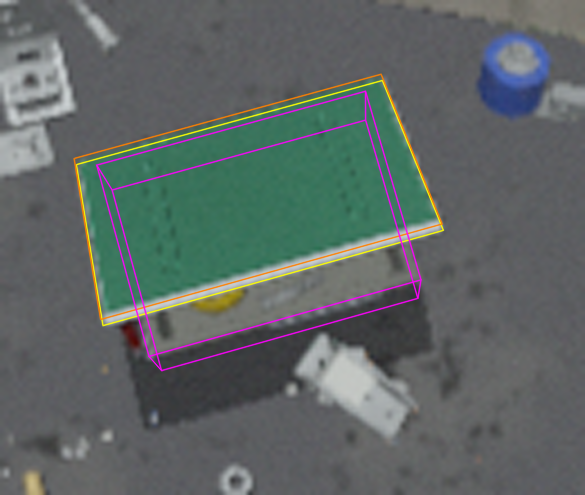

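```bash
cat > g.py <<'E'
from h import *
from scipy.spatial.transform import Rotation as Ro
p=np.array([.666,.1525,np.radians(16.9),.688])
def Rt(theta): return Ro.from_euler('xyz',[-theta,0,16.9-90],degrees=True)
def tcp(b,theta): # tip-top point in bin coords -> TCP world
    return binpt(p,b)-Rt(theta).apply([0,0,.011])
def rel(R0,P0,b,theta):
    R=Ro.from_euler('xyz',R0,degrees=True)
    P=tcp(b,theta); return np.degrees((R.inv()*Rt(theta)).as_rotvec()).round(2), R.inv().apply(P-np.array(P0)).round(4),P.round(4),Rt(theta).as_euler('xyz',degrees=True).round(2)
E
python3 - <<'E'
from g import *
for x in rel([-90,0,-76.834],[.125,-.536,.205],[-.17,.078,.2],20): print(x)
E
```

```text
[69.97 -3.26  2.28]
[-0.6137  0.0153  0.5051]
[0.4771 0.1766 0.1897]
[-20.    0.  -73.1]
```

>>> {"api": "play_rows", "payload": {"moves": [[[0,0,0],[-0.03,-0.01,0.025],0],[[3,0,0],[-0.065,-0.02,0.05],0],[[7,0,0],[-0.1,-0.02,0.08],0],[[12,0,0],[-0.135,-0.02,0.11],0],[[17,-1,1],[-0.17,-0.02,0.14],0]]}}

```text
time: 0.75
ee_pos: [0.2237, -0.3363, 0.2251]
tcp_rot: [-72.8, 0.8, -75.7]
wrist_force: [0.4, 0.3, 1.0]
opening: 0.0124
```

```bash
python3 - <<'E'
from g import *
from workcell import get_obs
o=get_obs();print(o)
for x in rel(o['tcp_rot'],o['ee_pos'],[-.17,.078,.2],20): print(x)
E
```

```text
{'time': 0.75, 'q': array([-69.5591, -17.2329,  -9.474 ,  96.6526,  17.1987,  96.4019]), 'qd': array([ 10.0227, -38.0379, -37.8874,   3.8714,  50.738 ,  -0.6277]), 'joint_efforts': array([ -1.6964, -21.9003,  48.7548,  -0.5528,  -0.6066,   0.2203]), 'ee_pos': array([ 0.2237, -0.3363,  0.2251]), 'tcp_rot': array([-72.7843,   0.7894, -75.6742]), 'wrist_force': array([0.4344, 0.2668, 1.0139]), 'torque': array([-0.123 ,  0.2284, -0.0204]), 'opening': 0.012368697963155135}
[52.76 -2.5   1.25]
[-0.4338  0.1498  0.3435]
[0.4771 0.1766 0.1897]
[-20.    0.  -73.1]
```

```bash
cat >> g.py <<'E'
import json,os
def load():
    d=json.load(open("cmd.json")); return Ro.from_quat(d[0]),np.array(d[1])
def upd(turn,shift):
    R,P=load(); P=P+R.apply(shift); R=R*Ro.from_rotvec(np.radians(turn)); json.dump([list(R.as_quat()),list(P)],open("cmd.json","w"))
def to(b,theta,corr=(0,0,0)):
    R,P=load(); T=tcp(b,theta)+np.array(corr)
    print("turn",np.degrees((R.inv()*Rt(theta)).as_rotvec()).round(1),"shift",R.inv().apply(T-P).round(4))
E
python3 - <<'E'
from g import *
json.dump([list(Ro.from_euler('xyz',[-90,0,-76.834],degrees=True).as_quat()),[.125,-.536,.205]],open("cmd.json","w"))
upd([17,-1,1],[-.17,-.02,.14]); R,P=load(); print(P,R.as_euler('xyz',degrees=True))
to([-.17,.078,.2],20); to([-.17,.078,.22],60)
E
```

```text
[ 0.2226 -0.3386  0.225 ] [-72.9909   0.8381 -75.7013]
turn [53.  -2.6  1.2] shift [-0.4358  0.1492  0.3453]
turn [13.  -2.7  0.3] shift [-0.4359  0.1238  0.347 ]
```

>>> {"api": "play_rows", "payload": {"moves": [[[0,0,0],[-0.034,0.01,0.027],0],[[0,0,0],[-0.07,0.02,0.056],0],[[0,0,0],[-0.106,0.03,0.085],0],[[0,0,0],[-0.142,0.04,0.113],0],[[0,-1,0],[-0.178,0.05,0.142],0]]}}

```text
time: 1.25
ee_pos: [0.3242, -0.1283, 0.2211]
tcp_rot: [-72.9, 0.5, -74.8]
wrist_force: [1.7, -1.0, -0.3]
opening: 0.0002
```

>>> {"api": "play_rows", "payload": {"moves": [[[0,0,0],[-0.036,0.01,0.028],0],[[0,0,0],[-0.072,0.02,0.056],0],[[2,0,0],[-0.108,0.03,0.085],0],[[5,0,0],[-0.144,0.04,0.114],0],[[9,-1,0],[-0.18,0.05,0.143],0]]}}

```text
time: 1.75
ee_pos: [0.4234, 0.0862, 0.2172]
tcp_rot: [-63.8, 0.2, -73.8]
wrist_force: [1.3, -0.6, -1.5]
opening: -0.0001
```

```bash
python3 - <<'E'
from g import *
from workcell import get_obs
upd([0,-1,0],[-.178,.05,.142]);upd([9,-1,0],[-.18,.05,.143]); R,P=load(); print(P,R.as_euler('xyz',degrees=True))
o=get_obs();print(o['time'],o['q'],o['ee_pos'],o['tcp_rot'],o['wrist_force'])
to([-.17,.078,.2],20); to([-.15,.078,.2],20)
E
```

```text
[0.423  0.0847 0.2171] [-63.9732   0.1789 -73.8156]
1.75 [  9.0867 -39.6348 -27.6525  75.9781   3.347  173.7052] [0.4234 0.0862 0.2172] [-63.7972   0.234  -73.791 ] [ 1.2647 -0.5821 -1.4647]
turn [44.  -0.6  0.4] shift [-0.0732  0.0589  0.0575]
turn [44.  -0.6  0.4] shift [-0.0734  0.0676  0.0755]
```

>>> {"api": "play_rows", "payload": {"moves": [[[0,-8.5,0],[0,0,0],0],[[0,-17,0],[0,0,0],0],[[0,-25.5,0],[0,0,0],0],[[0,-34,0],[0,0,0],0],[[0,-42.5,0],[0,0,0],0]]}}

```text
time: 2.25
ee_pos: [0.4226, 0.0837, 0.2167]
tcp_rot: [-70.2, -17.2, -34.0]
wrist_force: [-0.9, -0.0, -0.6]
opening: -0.0002
```

>>> {"api": "play_rows", "payload": {"moves": [[[0,-8.5,0],[0,0,0],0],[[0,-17,0],[0,0,0],0],[[0,-25.5,0],[0,0,0],0],[[0,-34,0],[0,0,0],0],[[0,-42.5,0],[0,0,0],0]]}}

```text
time: 2.75
ee_pos: [0.4227, 0.0836, 0.2167]
tcp_rot: [-87.5, -25.9, 10.9]
wrist_force: [0.0, -1.0, 0.4]
opening: -0.0001
```

>>> {"api": "play_rows", "payload": {"moves": [[[0,-8.5,0],[0,0,0],0],[[0,-17,0],[0,0,0],0],[[0,-25.5,0],[0,0,0],0],[[0,-34,0],[0,0,0],0],[[0,-42.5,0],[0,0,0],0]]}}

```text
time: 3.25
ee_pos: [0.4227, 0.0836, 0.2167]
tcp_rot: [-106.5, -20.4, 57.0]
wrist_force: [-0.8, 0.1, 0.2]
opening: 0.0
```

>>> {"api": "play_rows", "payload": {"moves": [[[0,-8.5,0],[0,0,0],0],[[0,-17,0],[0,0,0],0],[[0,-25.5,0],[0,0,0],0],[[0,-34,0],[0,0,0],0],[[0,-42.5,0],[0,0,0],0]]}}

```text
time: 3.75
ee_pos: [0.4227, 0.0836, 0.2167]
tcp_rot: [-115.7, -4.4, 97.5]
wrist_force: [-0.1, 0.4, -0.0]
opening: 0.0003
```

```bash
sed -i 's/16.9-90\],degrees=True)/16.9-90],degrees=True)*Ro.from_euler("y",180,degrees=True)/; s/Rt(theta).apply(\[0,0,.011\])/Rt(theta).apply([0,0,-.011])/' g.py; python3 - <<'E'
from g import *
from workcell import get_obs
upd([0,-170,0],[0,0,0]); R,P=load(); print(P,R.as_euler('xyz',degrees=True))
o=get_obs();print(o['time'],o['q'],o['ee_pos'],o['tcp_rot'],o['wrist_force'])
to([-.17,.078,.2],20); to([-.15,.078,.2],30);to([-.13,.078,.19],30)
E
```

```text
[0.423  0.0847 0.2171] [-115.6545   -4.5466   97.1788]
3.75 [  8.7075 -39.6085 -27.6244  76.1749   3.4261   3.0325] [0.4227 0.0836 0.2167] [-115.6707   -4.4022   97.4636] [-0.0854  0.4105 -0.0014]
turn [-43.8 -10.1  -4.3] shift [ 0.082   0.0589 -0.0439]
turn [-33.9 -10.4  -3.3] shift [ 0.0852  0.0662 -0.0604]
turn [-33.9 -10.4  -3.3] shift [ 0.0878  0.0839 -0.0737]
```

>>> {"api": "play_rows", "payload": {"moves": [[[-4,-3,0],[0.03,0.023,-0.021],0],[[-11,-6,-1],[0.06,0.046,-0.042],0],[[-18.5,-9,-2],[0.085,0.066,-0.06],0],[[-26,-10,-3],[0.085,0.066,-0.06],0],[[-33.9,-10.4,-3.3],[0.085,0.066,-0.06],0]]}}

```text
time: 4.25
ee_pos: [0.5501, 0.207, 0.188]
tcp_rot: [-147.4, 0.3, 106.6]
wrist_force: [1.3, -0.7, 0.5]
opening: 0.0004
```

```bash
python3 - <<'E'
from g import *
from workcell import get_obs,camera
import cv2
upd([-33.9,-10.4,-3.3],[.085,.066,-.06]); R,P=load(); print(P,R.as_euler('xyz',degrees=True))
o=get_obs();print(o['time'],o['q'],o['ee_pos'],o['tcp_rot'],o['wrist_force'])
for n in("wrist","scene"):
  c=camera(n); cv2.imwrite(f"pics/{n}2.png",c["img"][:,:,::-1])
  if n=="scene": cv2.imwrite("pics/scene2z.png",cv2.resize(c["img"][130:270,130:310,::-1],None,fx=4,fy=4,interpolation=cv2.INTER_CUBIC))
E
```

```text
[0.4941 0.1817 0.1904] [-150.0385    0.0495  106.909 ]
4.25 [ 24.0015 -48.5277 -52.929   28.4606  -6.3879   3.8084] [0.5501 0.207  0.188 ] [-147.3672    0.2547  106.5729] [ 1.3215 -0.7199  0.4964]
```

View pics/wrist2.png

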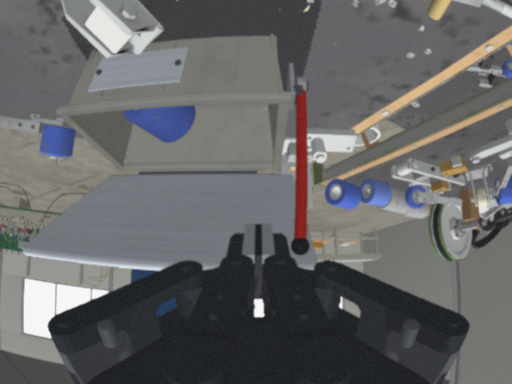

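View pics/scene2z.png

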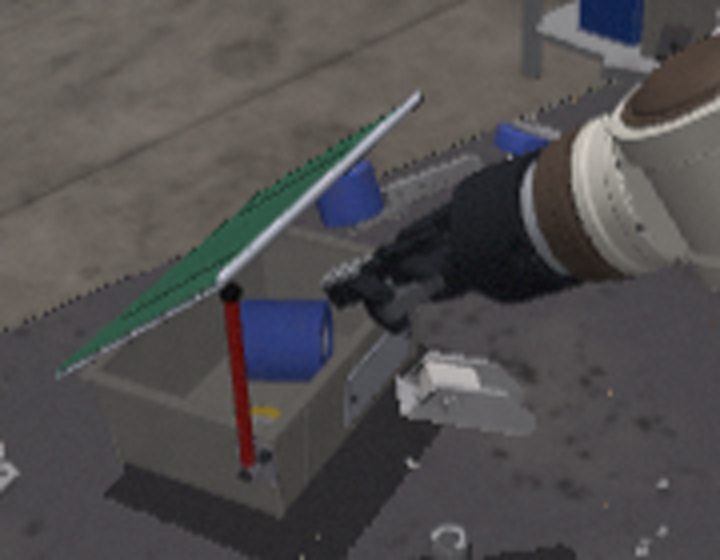

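```bash
cat > kin.py <<'E'
import numpy as np
from scipy.optimize import least_squares
from scipy.spatial.transform import Rotation as Ro
D=[([-76.8334,5.0104,10.0345,95.0987,0,90],[.1252,-.5353,.2039],[-90,0.07,-76.83]),
([-69.5591,-17.2329,-9.474,96.6526,17.1987,96.4019],[.2237,-.3363,.2251],[-72.7843,.7894,-75.6742]),
([9.0867,-39.6348,-27.6525,75.9781,3.347,173.7],[.4234,.0862,.2172],[-63.797,.234,-73.791]),
([8.7075,-39.6085,-27.6244,76.1749,3.4261,3.03],[.4227,.0836,.2167],[-115.67,-4.402,97.4636]),
([24.0015,-48.5277,-52.929,28.4606,-6.3879,3.8],[.5501,.207,.188],[-147.367,.2547,106.573])]
def pred(k,q):
    a,h,L2,L3,e3,Lt=k[:6]; q=np.radians(q); p=q[1]-q[2]; w=p+q[3]
    r=a+L2*np.sin(q[1])+L3*np.cos(p)+e3*np.sin(p); z=h+L2*np.cos(q[1])-L3*np.sin(p)+e3*np.cos(p)
    t=np.array([np.cos(w)*np.cos(q[4]),np.sin(q[4]),-np.sin(w)*np.cos(q[4])]); X=np.array([r,0,z])+Lt*t
    c,s=np.cos(q[0]),np.sin(q[0]); return np.array([c*X[0]-s*X[1],s*X[0]+c*X[1],X[2]])
def res(k): return np.concatenate([pred(k,q)-np.array(P) for q,P,_ in D]+[1e-4*(np.array(k)-[0,.3,.4,.4,0,.3])])
r=least_squares(res,[0,.3,.4,.4,0,.3])
if __name__=="__main__":
    np.set_printoptions(precision=4,suppress=True)
    print(r.x); print(r.fun[:15].reshape(-1,3)*1000)
E
python3 kin.py
```

```text
[0.0995 0.0234 0.3281 0.4288 0.1683 0.3499]
[[ -2.1698   9.3792   1.6611]
 [ 16.7471 -12.5933   2.1371]
 [ -4.143    1.5418  -1.4022]
 [ -3.9069   1.6943  -1.2878]
 [  1.2174  -4.1339  -1.1081]]
```

```bash
python3 - <<'E'
s=open('kin.py').read()
s=s.replace("a,h,L2,L3,e3,Lt=k[:6]","a,h,L2,L3,e3,Lt,Lw,ew=k[:8]").replace("X=np.array([r,0,z])+Lt*t","X=np.array([r,0,z])+Lt*t+Lw*np.array([np.cos(w),0,-np.sin(w)])+ew*np.array([np.sin(w),0,np.cos(w)])")
s=s.replace("[0,.3,.4,.4,0,.3]","[0,.3,.35,.35,0,.2,.1,0]")
open('kin.py','w').write(s)
E
python3 kin.py
```

```text
[-0.0001  0.16    0.4201  0.5189  0.0362  0.3117  0.1443 -0.    ]
[[ 0.023   0.0056  0.0068]
 [ 0.0053  0.0019 -0.0081]
 [ 0.0309 -0.048   0.0089]
 [-0.0203 -0.0186 -0.0068]
 [ 0.0098 -0.0218 -0.0008]]
```

```bash
cat > ik.py <<'E'
from kin import pred,r
from g import *
k=r.x; lo=np.array([-179,-48.56,-65.8,-126,-82,-180]);hi=np.array([179,103.87,70.77,130,87,180])
def ik(b,theta,q0=(20,-45,-50,40,-4,4)):
    P=tcp(b,theta); yd=Rt(theta).apply([0,1,0])
    def f(q):
        Q=np.radians(q); w=Q[1]-Q[2]+Q[3]; t=np.array([np.cos(w)*np.cos(Q[4]),np.sin(Q[4]),-np.sin(w)*np.cos(Q[4])]); c,s=np.cos(Q[0]),np.sin(Q[0])
        t=np.array([c*t[0]-s*t[1],s*t[0]+c*t[1],t[2]])
        return np.concatenate([(pred(k,[*q,0])-P)*10,t-yd])
    from scipy.optimize import least_squares
    s=least_squares(f,q0[:5]); return s.x,abs(s.fun).max()
if __name__=="__main__":
    for th in(20,30,40,45,50,60):
        for b in([-.15,.078,.2],[-.052,.078,.195],[-.075,.11,.15],[-.092,.11,.12],[-.097,.11,.085],[-.13,.11,.08],[-.16,.11,.08]):
            q,e=ik(b,th); print(th,b,q.round(1),"%.4f"%e,"OK" if q[1]>-47.5 and q[2]>-64.5 else "")
E
python3 ik.py
```

```text
20 [-0.15, 0.078, 0.2] [ 24.3 -77.4 -70.9  26.7  -6.9] 0.0000 
20 [-0.052, 0.078, 0.195] [ 22.1 -47.9 -63.    4.9  -4.9] 0.0000 
20 [-0.075, 0.11, 0.15] [ 28.3 -50.  -68.9   1.5 -10.7] 0.0000 
20 [-0.092, 0.11, 0.12] [ 28.9 -52.8 -73.2  -0.  -11.3] 0.0000 
20 [-0.097, 0.11, 0.085] [ 29.1 -49.9 -76.4  -6.1 -11.5] 0.0000 
20 [-0.13, 0.11, 0.08] [ 30.6 -65.1 -81.3   4.4 -12.9] 0.0000 
20 [-0.16, 0.11, 0.08] [ 32.4 -87.2 -86.   21.9 -14.5] 0.0000 
30 [-0.15, 0.078, 0.2] [ 23.6 -65.  -60.   35.2  -5.8] 0.0000 
30 [-0.052, 0.078, 0.195] [ 21.8 -43.1 -52.9  20.2  -4.2] 0.0000 OK
30 [-0.075, 0.11, 0.15] [ 27.6 -45.7 -59.   17.2  -9.2] 0.0000 OK
30 [-0.092, 0.11, 0.12] [ 28.1 -48.5 -63.4  15.6  -9.7] 0.0000 
30 [-0.097, 0.11, 0.085] [ 28.3 -47.6 -67.1  11.1  -9.9] 0.0000 
30 [-0.13, 0.11, 0.08] [ 29.6 -57.4 -71.   17.1 -11. ] 0.0000 
30 [-0.16, 0.11, 0.08] [ 31.1 -68.2 -73.9  25.  -12.3] 0.0000 
40 [-0.15, 0.078, 0.2] [ 23.  -53.5 -49.2  44.5  -4.6] 0.0000 
40 [-0.052, 0.078, 0.195] [ 21.4 -35.7 -42.   33.8  -3.5] 0.0000 OK
40 [-0.075, 0.11, 0.15] [ 26.7 -38.4 -48.3  30.5  -7.5] 0.0000 OK
40 
[... 937 characters left out ...]
[ 26.2 -32.2 -42.   40.6  -6. ] 0.0000 OK
50 [-0.097, 0.11, 0.085] [ 26.3 -32.2 -45.9  36.7  -6. ] 0.0000 OK
50 [-0.13, 0.11, 0.08] [ 27.2 -38.1 -49.5  39.   -6.6] 0.0000 OK
50 [-0.16, 0.11, 0.08] [ 28.2 -43.9 -52.2  42.2  -7.2] 0.0000 OK
60 [-0.15, 0.078, 0.2] [ 21.6 -31.5 -27.6  64.   -2.4] 0.0000 OK
60 [-0.052, 0.078, 0.195] [ 20.6 -17.5 -18.9  58.7  -1.9] 0.0000 OK
60 [-0.075, 0.11, 0.15] [ 24.9 -20.3 -25.9  54.7  -4. ] 0.0000 OK
60 [-0.092, 0.11, 0.12] [ 25.3 -22.6 -30.8  52.1  -4.2] 0.0000 OK
60 [-0.097, 0.11, 0.085] [ 25.4 -22.8 -34.8  48.3  -4.2] 0.0000 OK
60 [-0.13, 0.11, 0.08] [ 26.1 -27.9 -38.7  49.6  -4.6] 0.0000 OK
60 [-0.16, 0.11, 0.08] [ 26.8 -32.9 -41.6  51.7  -4.9] 0.0000 OK
```

```bash
python3 - <<'E'
from g import *
from workcell import get_obs
o=get_obs();print(o['time'],o['q'],o['qd'],o['ee_pos'],o['tcp_rot'])
json.dump([list(Ro.from_euler('xyz',o['tcp_rot'],degrees=True).as_quat()),list(o['ee_pos'])],open("cmd.json","w"))
to([-.10,.078,.185],43)
E
```

```text
4.35 [ 24.0069 -48.4534 -53.2427  28.4946  -6.3944   3.8452] [-1.0043 -0.7168  7.0738 13.3907  1.6711  0.5766] [0.5487 0.2064 0.1821] [-146.9493    0.282   106.5547]
turn [ 9.9  0.  -0.4] shift [-0.0077 -0.0063  0.0103]
```

>>> {"api": "play_rows", "payload": {"moves": [[[2,0,0],[-0.001,-0.001,0.002],0],[[5,0,0],[-0.003,-0.002,0.004],0],[[8,0,0],[-0.005,-0.004,0.008],0],[[10,0,-0.4],[-0.008,-0.006,0.01],0],[[10,0,-0.4],[-0.008,-0.006,0.01],0]]}}

```text
time: 4.85
ee_pos: [0.542, 0.1949, 0.1855]
tcp_rot: [-137.1, -0.1, 106.8]
wrist_force: [-0.5, 0.8, 0.5]
opening: 0.0002
```

```bash
cat > st.py <<'E'
from g import *
from workcell import get_obs
def st(reset=False):
    o=get_obs(); R=Ro.from_euler('xyz',o['tcp_rot'],degrees=True); tt=o['ee_pos']+R.apply([0,0,-.011])
    b=R2(-p[2])@(tt-[p[0],p[1],0]); y=R.apply([0,1,0])
    print("t",o['time'],"q",o['q'].round(1),"tiptop bin",b.round(4),"pitch",np.degrees(np.arcsin(-y[2])).round(2),"F",o['wrist_force'].round(2))
    if reset: json.dump([list(R.as_quat()),list(o['ee_pos'])],open("cmd.json","w"))
    R0,P0=load(); print("cmd-meas mm",((P0-o['ee_pos'])*1000).round(1), "ang",np.degrees((R.inv()*R0).magnitude()).round(2))
    return o
E
python3 - <<'E'
from st import *
upd([10,0,-.4],[-.008,-.006,.01]); st()
E
```

```text
t 4.85 q [ 21.7 -41.3 -43.   41.2  -3.6   3.4] tiptop bin [-0.0988  0.0765  0.1935] pitch 42.88 F [-0.54  0.84  0.47]
cmd-meas mm [-1.1  0.8 -8.4] ang 0.22
```

```bash
cat >> g.py <<'E'
def under(d,gap,y,al=.688): return [.083-d*np.cos(al)-gap*np.sin(al),y,.089+d*np.sin(al)-gap*np.cos(al)]
E
python3 - <<'E'
from st import *
st(True); b=under(.17,.009,.078); print(b); to(b,38)
E
```

```text
t 4.85 q [ 21.7 -41.3 -43.   41.2  -3.6   3.4] tiptop bin [-0.0988  0.0765  0.1935] pitch 42.88 F [-0.54  0.84  0.47]
cmd-meas mm [0. 0. 0.] ang 0.0
[np.float64(-0.054042923586941426), 0.078, np.float64(0.1899962231706896)]
turn [-4.9 -0.1 -0.1] shift [ 0.0015  0.0361 -0.0279]
```

>>> {"api": "play_rows", "payload": {"moves": [[[-1,0,0],[0,0.009,-0.007],0],[[-2,0,0],[0.0015,0.018,-0.014],0],[[-3.5,0,0],[0.0015,0.027,-0.021],0],[[-4.9,0,0],[0.0015,0.036,-0.028],0],[[-4.9,0,0],[0.0015,0.036,-0.028],0]]}}

```text
time: 5.35
ee_pos: [0.5845, 0.2097, 0.1781]
tcp_rot: [-142.0, -0.0, 106.8]
wrist_force: [-0.6, 0.3, -1.0]
opening: -0.0002
```

```bash
python3 - <<'E'
from st import *
from workcell import camera
import cv2
upd([-4.9,0,0],[.0015,.036,-.028]); st()
for n in("wrist","scene"):
  c=camera(n); cv2.imwrite(f"pics/{n}3.png",c["img"][:,:,::-1])
  if n=="scene": cv2.imwrite("pics/scene3z.png",cv2.resize(c["img"][140:240,150:270,::-1],None,fx=6,fy=6,interpolation=cv2.INTER_CUBIC))
st()
E
```

```text
t 5.35 q [ 21.6 -37.6 -45.3  30.5  -3.8   3. ] tiptop bin [-0.0546  0.0784  0.1868] pitch 38.03 F [-0.61  0.26 -0.97]
cmd-meas mm [ 0.6 -0.3  3.3] ang 0.07
t 5.45 q [ 21.7 -37.7 -45.2  30.6  -3.8   3. ] tiptop bin [-0.0547  0.0785  0.1878] pitch 38.01 F [ 0.18  0.45 -0.12]
cmd-meas mm [ 0.8 -0.3  2.3] ang 0.06
```

View pics/wrist3.png

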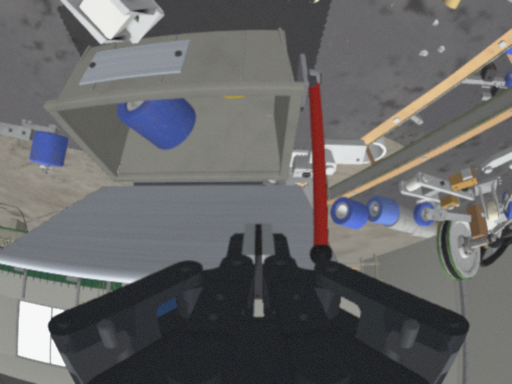

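View pics/scene3z.png

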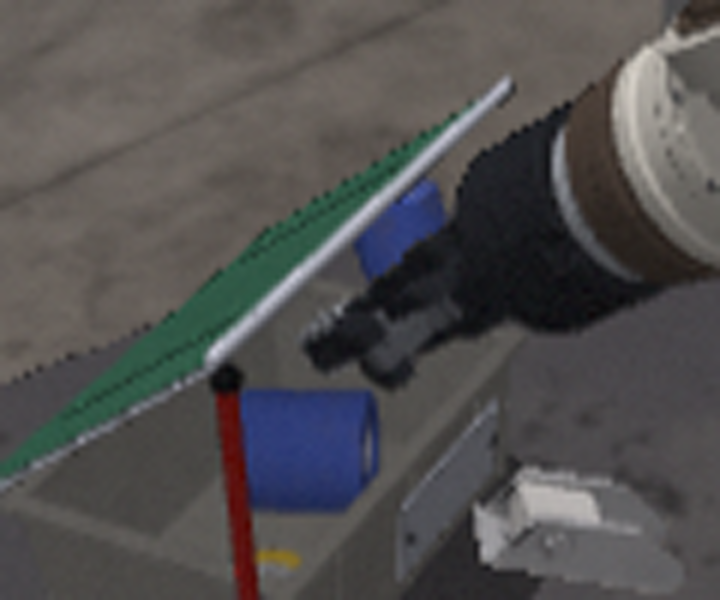

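```bash
python3 - <<'E'
from st import *
import pickle,cv2
T,S=pickle.load(open("cams.pkl","rb"))
im=cv2.imread("pics/scene3z.png"); W=lambda X:tuple(int(v) for v in ((proj(S,X)-[150,140]+.5)*6-.5).round())
o=st(); R=Ro.from_euler('xyz',o['tcp_rot'],degrees=True)
for x in(-.0145,.0145):
  for z in(-.011,.011):
    cv2.circle(im,W(o['ee_pos']+R.apply([x,0,z])),3,(0,255,0) if z<0 else (255,0,0),-1)
cv2.line(im,W(lidpt(p,.2,.125,0)),W(lidpt(p,.2,-.125,0)),(0,255,255),1)
cv2.circle(im,W(lidpt(p,.184,.113,-.007)),4,(255,0,255),-1)
cv2.imwrite("pics/s3o.png",im)
E
```

```text
t 5.45 q [ 21.7 -37.7 -45.2  30.6  -3.8   3. ] tiptop bin [-0.0547  0.0785  0.1878] pitch 38.01 F [ 0.18  0.45 -0.12]
cmd-meas mm [ 0.8 -0.3  2.3] ang 0.06
```

View pics/s3o.png

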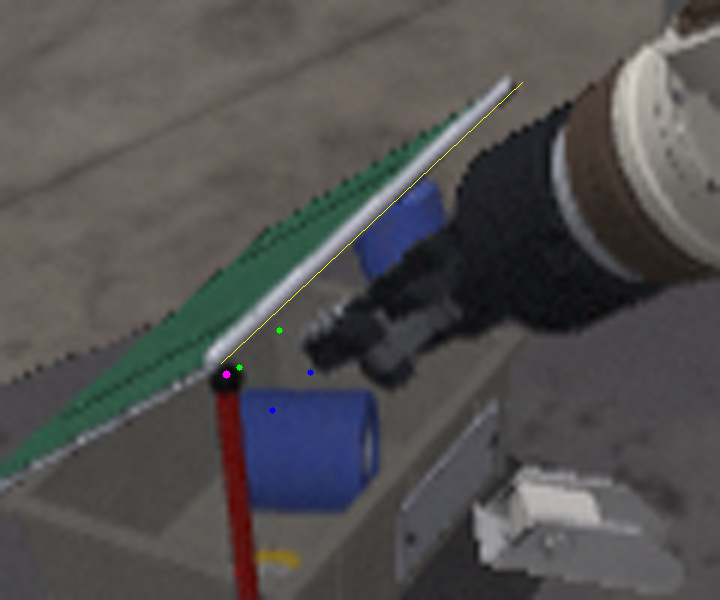

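```bash
cat >> h.py <<'E'
def projf(c,X):
    W=c["world_from_camera"]; q=W[:3,:3].T@(np.array(X)-W[:3,3]); f=c["img"].shape[0]/2/np.tan(np.radians(c["fov_y"])/2)
    v=np.array([q[0],-q[1]]); z=-q[2]; n=np.linalg.norm(v); th=np.arctan2(n,z); return np.array([c["cx"],c["cy"]])+v/n*f*th
E
python3 - <<'E'
from st import *
from workcell import camera
import cv2
c=camera("wrist"); o=st(); R=Ro.from_euler('xyz',o['tcp_rot'],degrees=True)
print(R.inv().apply(c["world_from_camera"][:3,3]-o['ee_pos']), "axis",R.inv().apply(-c["world_from_camera"][:3,2]))
im=np.ascontiguousarray(c["img"][:,:,::-1])
im=cv2.resize(im[150:330,180:400],None,fx=3.5,fy=3.5,interpolation=cv2.INTER_CUBIC)
def dot(X,col):
    u=((projf(c,X)-[180,150]+.5)*3.5-.5).round(); cv2.circle(im,(int(u[0]),int(u[1])),3,col,-1)
dot(o['ee_pos'],(0,255,0))
for x in(-.0145,.0145):
  for z in(-.011,.011): dot(o['ee_pos']+R.apply([x,0,z]),(255,0,0) if z>0 else (255,255,0))
dot(lidpt(p,.184,.113,-.007),(255,0,255))
for y in np.linspace(-.125,.125,26): dot(lidpt(p,.2,y,0),(0,255,255))
for d in np.linspace(0,.2,26): dot(lidpt(p,d,.125,0),(0,255,255))
cv2.imwrite("pics/w3o.png",im)
E
```

```text
t 5.5 q [ 21.7 -37.7 -45.2  30.6  -3.8   3. ] tiptop bin [-0.0546  0.0785  0.1883] pitch 37.97 F [-0.01  0.39  1.81]
cmd-meas mm [ 0.6 -0.4  1.9] ang 0.05
[-0.0004 -0.1695  0.0667] axis [-0.0002  0.9653 -0.2612]
```

View pics/w3o.png

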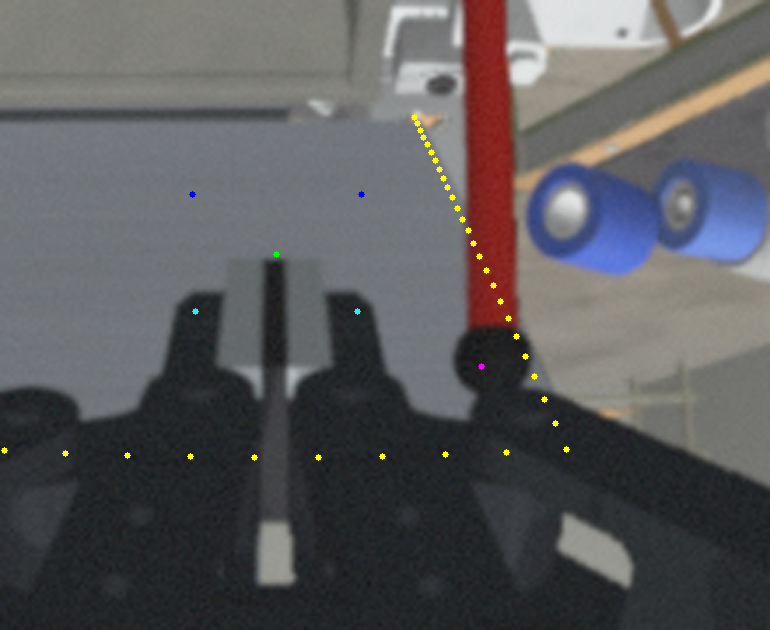

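```bash
python3 - <<'E'
from st import *
import cv2,pickle
T,S=pickle.load(open("cams.pkl","rb"))
a=cv2.imread("pics/scene3.png")[180:220,180:240]; s=12
im=cv2.convertScaleAbs(cv2.resize(a,None,fx=s,fy=s,interpolation=cv2.INTER_CUBIC),alpha=2,beta=10)
o=st(); R=Ro.from_euler('xyz',o['tcp_rot'],degrees=True)
for y in (0,-.01,-.02,-.03):
 for x in(-.0145,.0145):
  for z in(-.011,.011):
    u=((proj(S,o['ee_pos']+R.apply([x,y,z]))-[180,180]+.5)*s-.5); cv2.circle(im,(int(u[0]),int(u[1])),3,(0,255,0) if z<0 else (255,0,0),-1)
cv2.imwrite("pics/s3b.png",im)
E
```

```text
t 5.5 q [ 21.7 -37.7 -45.2  30.6  -3.8   3. ] tiptop bin [-0.0546  0.0785  0.1883] pitch 37.97 F [-0.01  0.39  1.81]
cmd-meas mm [ 0.6 -0.4  1.9] ang 0.05
```

View pics/s3b.png

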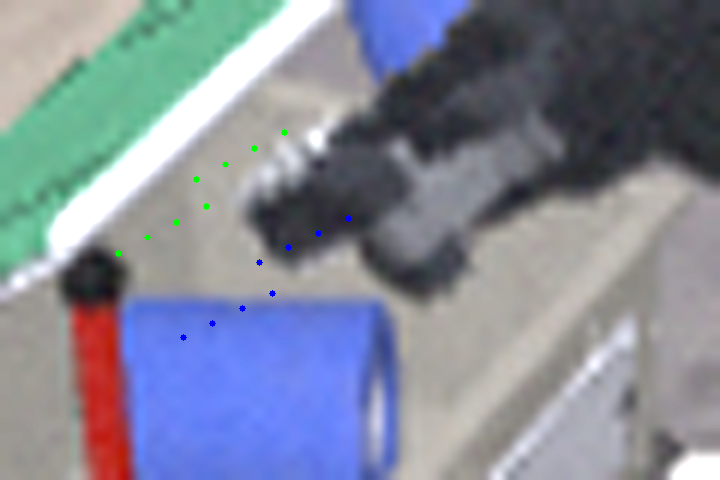

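```bash
python3 - <<'E'
from st import *
import cv2
from workcell import camera
S=camera("scene"); W=camera("wrist")
o=st(); R=Ro.from_euler('xyz',o['tcp_rot'],degrees=True)
s=5;a,b=170,110
im=cv2.resize(S["img"][b:b+120,a:a+150,::-1],None,fx=s,fy=s,interpolation=cv2.INTER_CUBIC); im=cv2.convertScaleAbs(im,alpha=1.6,beta=10)
def dot(X,col):
    u=((proj(S,X)-[a,b]+.5)*s-.5); cv2.circle(im,(int(u[0]),int(u[1])),3,col,-1)
for y in np.arange(0,.31,.02): dot(o['ee_pos']+R.apply([0,-y,0]),(0,255,0))
dot(W["world_from_camera"][:3,3],(0,0,255))
for y in(0,-.01,-.02,-.03,-.04): 
  for x in(-.0145,.0145): dot(o['ee_pos']+R.apply([x,y,0]),(255,255,0))
dot(lidpt(p,.184,.113,-.007),(255,0,255))
cv2.imwrite("pics/s4.png",im)
cv2.imwrite("pics/scene4.png",S["img"][:,:,::-1])
E
```

```text
t 5.6 q [ 21.7 -37.7 -45.2  30.5  -3.8   3. ] tiptop bin [-0.0544  0.0785  0.1886] pitch 37.92 F [0.84 0.64 1.04]
cmd-meas mm [ 0.4 -0.5  1.5] ang 0.07
```

View pics/s4.png

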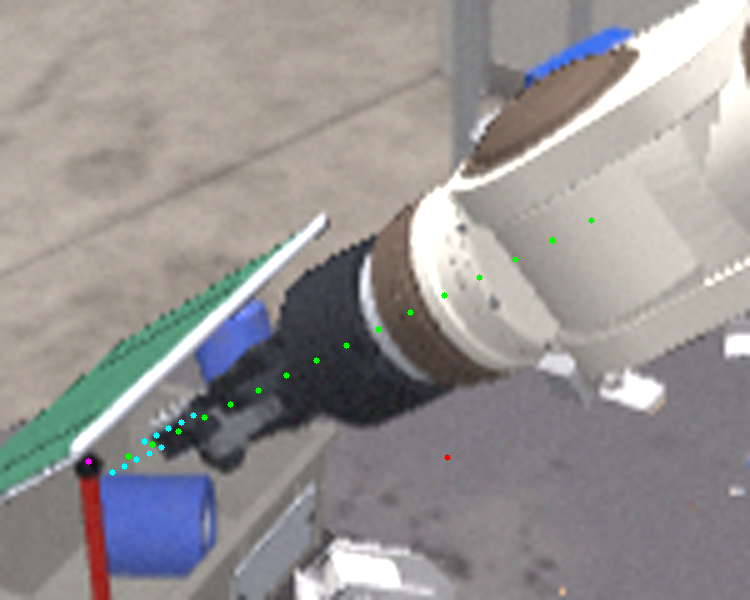

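```bash
python3 - <<'E'
from st import *
import cv2
from workcell import camera
W=camera("wrist"); o=get_obs(); R=Ro.from_euler('xyz',o['tcp_rot'],degrees=True)
for z in(-.011,0,.011):
  for y in(0,-.01,-.02,-.03,-.04):
    u=[((projf(W,o['ee_pos']+R.apply([x,y,z]))-[180,150]+.5)*3.5-.5).round() for x in(-.0145,0,.0145)]
    print(z,y,*u)
E
```

```text
-0.011 0 [195. 308.] [276. 309.] [357. 308.]
-0.011 -0.01 [191. 333.] [276. 333.] [362. 333.]
-0.011 -0.02 [186. 359.] [276. 360.] [366. 359.]
-0.011 -0.03 [181. 389.] [277. 390.] [372. 389.]
-0.011 -0.04 [176. 422.] [277. 423.] [378. 422.]
0 0 [193. 251.] [276. 251.] [359. 251.]
0 -0.01 [189. 273.] [276. 273.] [364. 273.]
0 -0.02 [184. 297.] [277. 298.] [369. 297.]
0 -0.03 [179. 324.] [277. 325.] [374. 325.]
0 -0.04 [173. 355.] [277. 356.] [381. 355.]
0.011 0 [192. 191.] [276. 192.] [361. 192.]
0.011 -0.01 [187. 211.] [276. 211.] [366. 211.]
0.011 -0.02 [182. 232.] [277. 232.] [371. 232.]
0.011 -0.03 [176. 256.] [277. 256.] [377. 256.]
0.011 -0.04 [170. 283.] [277. 283.] [384. 283.]
```

```bash
python3 - <<'E'
from st import *
import cv2
from workcell import camera
S=camera("top")
o=st(); R=Ro.from_euler('xyz',o['tcp_rot'],degrees=True)
s=6;a,b=180,130
im=cv2.resize(S["img"][b:b+90,a:a+120,::-1],None,fx=s,fy=s,interpolation=cv2.INTER_CUBIC); im=cv2.convertScaleAbs(im,alpha=1.6,beta=10)
def dot(X,col):
    u=((proj(S,X)-[a,b]+.5)*s-.5); cv2.circle(im,(int(u[0]),int(u[1])),3,col,-1)
for y in np.arange(0,.31,.02): dot(o['ee_pos']+R.apply([0,-y,0]),(0,255,0))
for x in(-.04,.04): 
  for z in(-.04,.04): dot(o['ee_pos']+R.apply([x,-.073,z]),(255,255,0))
dot(lidpt(p,.2,0.125,0),(255,0,255)); dot(lidpt(p,.2,-0.125,0),(255,0,255))
cv2.imwrite("pics/t4.png",im)
E
```

```text
t 5.7 q [ 21.7 -37.7 -45.2  30.5  -3.8   3. ] tiptop bin [-0.0543  0.0785  0.1885] pitch 37.92 F [-0.27  0.59  0.03]
cmd-meas mm [ 0.3 -0.5  1.7] ang 0.08
```

View pics/t4.png

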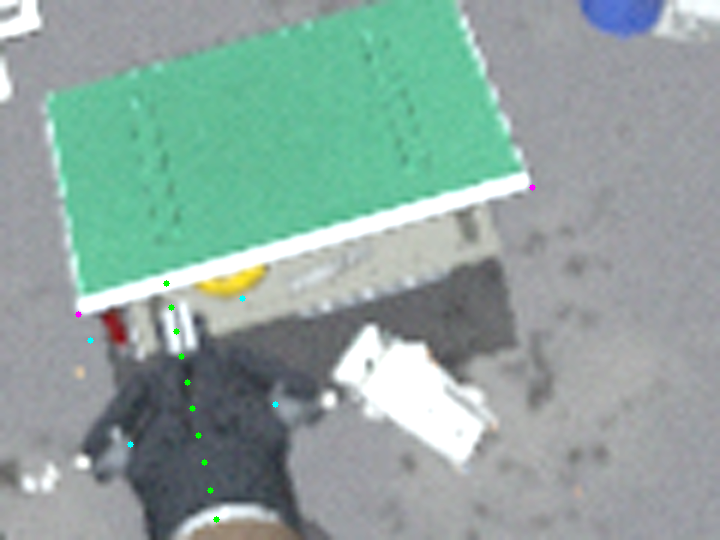

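```bash
cat > tri.py <<'E'
from st import *
from workcell import camera
def ray(c,u):
    W=c["world_from_camera"]; f=c["img"].shape[0]/2/np.tan(np.radians(c["fov_y"])/2)
    d=W[:3,:3]@np.array([(u[0]-c["cx"])/f,-(u[1]-c["cy"])/f,-1]); return W[:3,3],d/np.linalg.norm(d)
def tri(c1,u1,c2,u2):
    a,d=ray(c1,u1);b,e=ray(c2,u2); A=np.stack([d,-e],1); s=np.linalg.lstsq(A,b-a,rcond=None)[0]; x,y=a+s[0]*d,b+s[1]*e
    return (x+y)/2,np.linalg.norm(x-y)
E
python3 - <<'E'
from tri import *
import pickle
T,S=pickle.load(open("cams.pkl","rb")); o=get_obs(); R=Ro.from_euler('xyz',o['tcp_rot'],degrees=True)
for t in((207.2,180.8),(212,179.5)):
  for s in((200.5,196.3),(206.7,191.3)):
    X,e=tri(T,t,S,s); print(t,s,X,e,"tool",R.inv().apply(X-o['ee_pos']))
# brown/white collar
E
```

```text
(207.2, 180.8) (200.5, 196.3) [0.5674 0.2066 0.2004] 0.002274888536212422 tool [ 0.0018 -0.0265 -0.0054]
(207.2, 180.8) (206.7, 191.3) [0.5601 0.2001 0.2161] 0.015616887598239886 tool [-0.0023 -0.0432 -0.0123]
(212, 179.5) (200.5, 196.3) [0.5764 0.1952 0.1897] 0.00543916687106803 tool [-0.0117 -0.0158 -0.0003]
(212, 179.5) (206.7, 191.3) [0.5689 0.1886 0.2057] 0.00827180522431952 tool [-0.0158 -0.0328 -0.0073]
```

>>> {"api": "play_rows", "payload": {"moves": [[[0,0,0],[0,0.005,0],0],[[0,0,0],[0,0.01,0],0],[[0,0,0],[0,0.016,0],0],[[0,0,0],[0,0.022,0],0],[[0,0,0],[0,0.025,0],0]]}}

```text
time: 6.2
ee_pos: [0.604, 0.2157, 0.1628]
tcp_rot: [-142.0, -0.0, 106.8]
wrist_force: [0.4, -0.9, -0.4]
opening: 0.0001
```

```bash
cat > snap.py <<'E'
from tri import *
import cv2,sys
def snap(tag):
    T=camera("top");S=camera("scene");W=camera("wrist")
    def z(c,a,b,w,h,s): return cv2.convertScaleAbs(cv2.resize(c["img"][b:b+h,a:a+w,::-1],None,fx=s,fy=s,interpolation=cv2.INTER_CUBIC),alpha=1.5,beta=8)
    A=z(S,140,135,100,75,4); B=z(T,180,130,100,75,4); C=z(W,140,130,200,150,2); D=z(W,0,0,512,384,.78)
    cv2.imwrite(f"pics/m{tag}.png",np.vstack([np.hstack([A,B]),np.hstack([C,D[:300,:400]])]))
E
python3 - <<'E'
from snap import *
upd([0,0,0],[0,.025,0]); st(); snap("5"); st()
E
```

```text
t 6.2 q [ 21.4 -33.7 -45.   26.9  -3.6   2.8] tiptop bin [-0.0342  0.0785  0.1714] pitch 38.01 F [ 0.42 -0.85 -0.39]
cmd-meas mm [-0.  -0.6  3.3] ang 0.07Traceback (most recent call last):
  File "<stdin>", line 2, in <module>
  File "snap.py", line 7, in snap
    cv2.imwrite(f"pics/m{tag}.png",np.vstack([np.hstack([A,B]),np.hstack([C,D[:300,:400]])]))
                                   ~~~~~~~~~^^^^^^^^^^^^^^^^^^^^^^^^^^^^^^^^^^^^^^^^^^^^^^^^
    return _nx.concatenate(arrs, 0, dtype=dtype, casting=casting)
           ~~~~~~~~~~~~~~~^^^^^^^^^^^^^^^^^^^^^^^^^^^^^^^^^^^^^^^
ValueError: all the input array dimensions except for the concatenation axis must match exactly, but along dimension 1, the array at index 0 has size 800 and the array at index 1 has size 799
```

```bash
sed -i 's/D=z(W,0,0,512,384,.78)/D=cv2.resize(z(W,0,0,512,384,1),(400,300))/; s/D\[:300,:400\]/D/' snap.py; python3 - <<'E'
from snap import *
snap("5"); st()
E
```

```text
t 6.5 q [ 21.4 -33.9 -44.9  26.9  -3.6   2.9] tiptop bin [-0.0345  0.0785  0.1727] pitch 37.93 F [-0.28 -0.29 -1.39]
cmd-meas mm [ 0.2 -0.5  2.1] ang 0.07
```

View pics/m5.png

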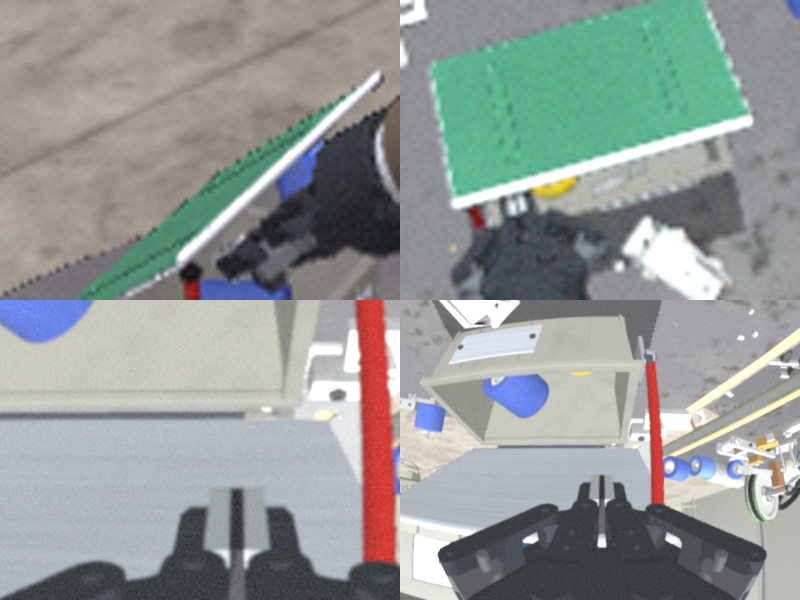

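```bash
cat >> st.py <<'E'
def gap(al=.688,dl=.029,n=1,show=True):
    F=[];G=[]
    from workcell import camera
    for i in range(n):
        if n>1: camera("top")
        o=get_obs(); R=Ro.from_euler('xyz',o['tcp_rot'],degrees=True)
        b=R2(-p[2])@(o['ee_pos']+R.apply([0,-dl,-.011])-[p[0],p[1],0]); x,z=.083-b[0],b[2]-.089
        F.append(o['wrist_force']);G.append([x*np.cos(al)+z*np.sin(al),x*np.sin(al)-z*np.cos(al)])
    print("t",o['time'],"tip d,gap mm",(np.mean(G,0)*1000).round(1),"y",b[1].round(4),"b",b.round(4),"F",np.mean(F,0).round(2),"sd",np.std(F,0).round(2))
E
python3 - <<'E'
from st import *
gap(n=4)
E
```

```text
t 6.7 tip d,gap mm [173.   10.6] y 0.0786 b [-0.0573  0.0786  0.1906] F [-0.29  0.14 -0.28] sd [0.35 0.46 0.36]
```

>>> {"api": "play_rows", "payload": {"moves": [[[0,0,0],[0,0.002,-0.002],0],[[0,0,0],[0,0.004,-0.003],0],[[0,0,0],[0,0.006,-0.004],0],[[0,0,0],[0,0.006,-0.005],0],[[0,0,0],[0,0.006,-0.005],0]]}}

```text
time: 7.2
ee_pos: [0.6113, 0.2179, 0.164]
tcp_rot: [-142.0, -0.0, 106.8]
wrist_force: [0.5, -0.4, -0.1]
opening: 0.0002
```

```bash
python3 - <<'E'
from snap import *
upd([0,0,0],[0,.006,-.005]); gap(n=4);st(); snap("6")
E
```

```text
t 7.4 tip d,gap mm [166.9   5.7] y 0.0785 b [-0.0495  0.0785  0.1906] F [0.09 0.14 0.44] sd [0.81 0.48 0.47]
t 7.4 q [ 21.3 -32.5 -44.2  26.3  -3.5   2.8] tiptop bin [-0.0267  0.0785  0.1728] pitch 37.94 F [-0.47 -0.42  0.19]
cmd-meas mm [ 0.3 -0.5  2.2] ang 0.06
```

View pics/m6.png

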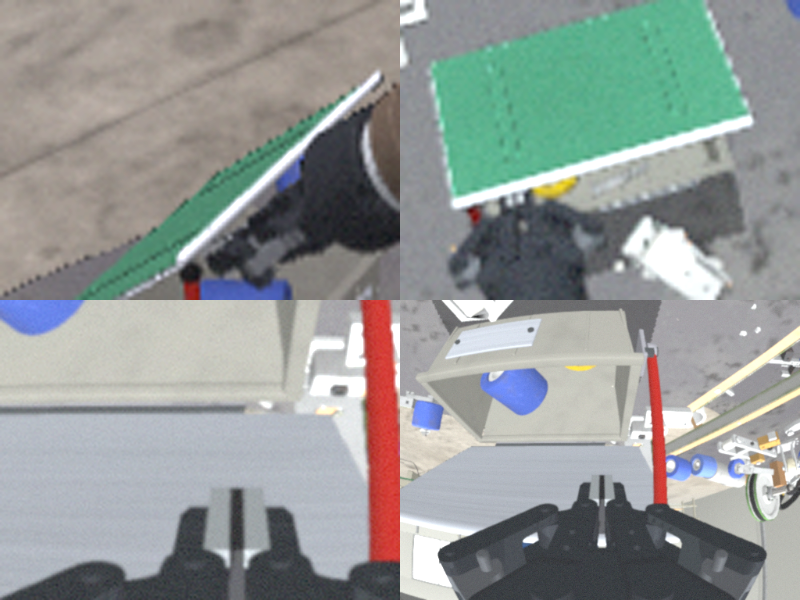

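>>> {"api": "play_rows", "payload": {"moves": [[[0,0,0],[0,0,-0.001],0],[[0,0,0],[0,0,-0.002],0],[[0,0,0],[0,0,-0.003],0],[[0,0,0],[0,0,-0.003],0],[[0,0,0],[0,0,-0.003],0]]}}

```text
time: 8.05
ee_pos: [0.613, 0.2184, 0.1665]
tcp_rot: [-142.1, -0.0, 106.8]
wrist_force: [-0.6, 0.3, -0.2]
opening: 0.0001
```

```bash
python3 - <<'E'
from snap import *
upd([0,0,0],[0,0,-.003]); gap(n=6)
S=camera("scene"); cv2.imwrite("pics/s7.png",cv2.resize(S["img"][170:220,175:250,::-1],None,fx=10,fy=10,interpolation=cv2.INTER_CUBIC))
E
```

```text
t 8.35 tip d,gap mm [166.9   2.7] y 0.0785 b [-0.0477  0.0785  0.1929] F [0.23 0.26 0.03] sd [0.41 0.59 0.39]
```

View pics/s7.png

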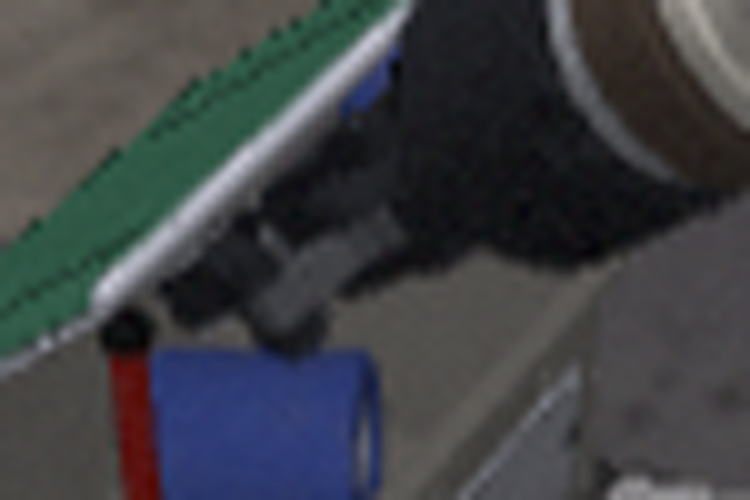

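>>> {"api": "play_rows", "payload": {"moves": [[[0,0,0],[0,0,-0.0005],0],[[0,0,0],[0,0,-0.001],0],[[0,0,0],[0,0,-0.0015],0],[[0,0,0],[0,0,-0.0015],0],[[0,0,0],[0,0,-0.0015],0]]}}

```text
time: 8.9
ee_pos: [0.6139, 0.2187, 0.1677]
tcp_rot: [-142.1, -0.0, 106.8]
wrist_force: [0.4, -0.2, 0.2]
opening: -0.0003
```

```bash
python3 - <<'E'
from snap import *
upd([0,0,0],[0,0,-.0015]); gap(n=6)
E
```

```text
t 9.2 tip d,gap mm [167.    1.2] y 0.0785 b [-0.0467  0.0785  0.1942] F [ 0.21  0.24 -0.28] sd [0.43 0.52 0.65]
```

>>> {"api": "play_rows", "payload": {"moves": [[[0,0,0],[0.004,0,0],0],[[0,0,0],[0.008,0,0],0],[[0,0,0],[0.012,0,0],0],[[0,0,0],[0.016,0,0],0],[[0,0,0],[0.02,0,0],0]]}}

```text
time: 9.7
ee_pos: [0.608, 0.2382, 0.1678]
tcp_rot: [-142.1, -0.0, 106.8]
wrist_force: [0.4, -0.4, 0.5]
opening: -0.0
```

```bash
python3 - <<'E'
from snap import *
upd([0,0,0],[0.02,0,0]); gap(n=2); snap("8")
E
```

```text
t 9.8 tip d,gap mm [167.    1.1] y 0.0992 b [-0.0467  0.0992  0.1942] F [-0.   -0.47  0.26] sd [0.16 0.37 0.6 ]
```

View pics/m8.png

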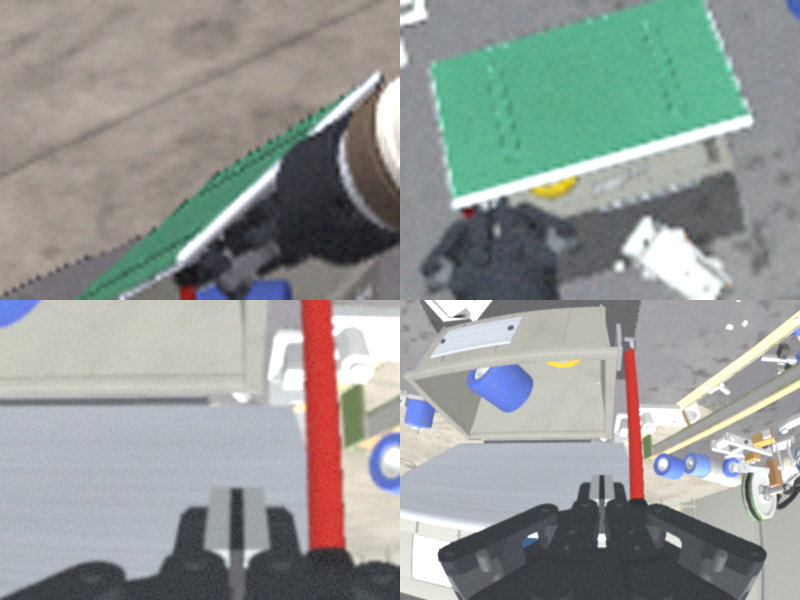

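>>> {"api": "play_rows", "payload": {"moves": [[[0,0,0],[0.003,0,0],0],[[0,0,0],[0.006,0,0],0],[[0,0,0],[0.009,0,0],0],[[0,0,0],[0.012,0,0],0],[[0,0,0],[0.014,0,0],0]]}}

```text
time: 10.45
ee_pos: [0.6036, 0.2514, 0.1668]
tcp_rot: [-142.0, -0.0, 106.8]
wrist_force: [-1.3, -2.1, -2.1]
opening: 0.0001
```

```bash
python3 - <<'E'
from snap import *
upd([0,0,0],[0.014,0,0]); gap(n=2); snap("9")
E
```

```text
t 10.55 tip d,gap mm [166.7   1.8] y 0.1129 b [-0.0469  0.1129  0.1935] F [-0.7  -0.31 -1.19] sd [0.   0.1  0.72]
```

View pics/m9.png

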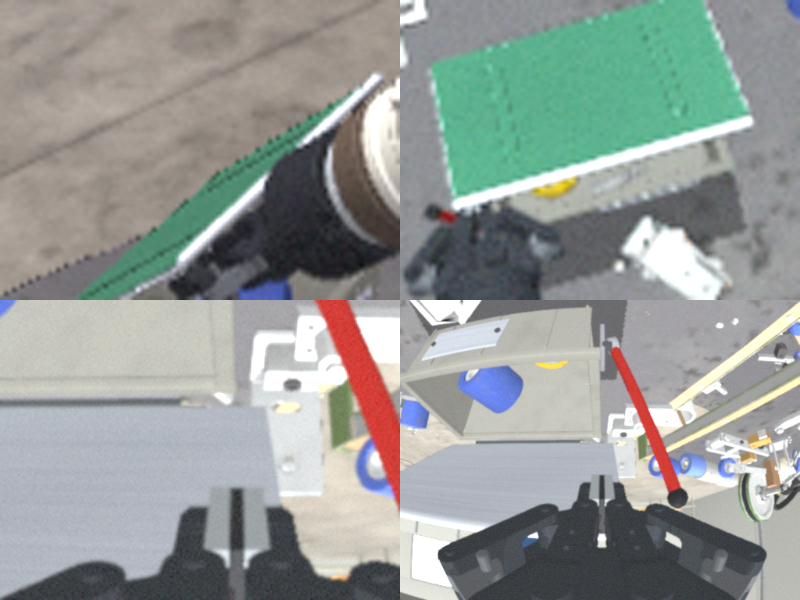

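```bash
cat > low.py <<'E'
from st import *
from ik import ik
DL=.029
TH=lambda al:38-4*(1-al/.677) if al<.677 else 38
SS=lambda al:.033-.018*np.clip((.677-al)/.55,0,1)
YY=lambda al:.113-.013*np.clip((.677-al)/.3,0,1)
def pose(al,dz=0,dx=0,th=None,s=None):
    th=TH(max(al,0)) if th is None else th; s=SS(al) if s is None else s; t=np.radians(th)
    u=np.array([np.cos(t),0,-np.sin(t)])
    E=np.array([.083-.2*np.cos(al),YY(al),.089+.2*np.sin(al)])
    return E+u*(s+DL)+[dx,0,dz],th
def plan(als,corr,**k):
    R0,P0=load()
    for al in als:
        b,th=pose(al,**k); R1=Rt(th); T=tcp(b,th)+corr
        print(round(al,3),"turn",np.degrees((R0.inv()*R1).as_rotvec()).round(1),"shift",R0.inv().apply(T-P0).round(4))
E
python3 - <<'E'
from low import *
for al in(.677,.4,.2,0): 
    b,th=pose(al); q,e=ik(b,th); print(al,b.round(4),round(th,1),q.round(1),e)
for b,th in (([-.10,.1,.055],34),([-.10,.1,.055],45),([-.13,.1,.055],45),([-.13,.1,.055],52),([-.16,.1,.08],60)): print(b,th,ik(b,th)[0].round(1))
o=st(); R0,P0=load(); print(P0-o['ee_pos'])
gap(al=.677)
plan([.677,.655,.63,.6,.57,.54],[.0003,-.0005,.002])
E
```

```text
0.677 [-0.024   0.113   0.1761] 38 [ 26.1 -31.3 -43.   26.6  -7.2] 7.105427357601002e-14
0.4 [-0.0586  0.101   0.1355] 36.4 [ 25.2 -37.9 -52.3  22.3  -6.7] 4.3298697960381105e-14
0.2 [-0.0751  0.1     0.102 ] 35.2 [ 25.5 -40.7 -58.2  17.9  -7. ] 2.524647157997606e-12
0 [-0.0805  0.1     0.0644] 34.0 [ 25.7 -40.  -63.1  11.1  -7.3] 4.1854776589023146e-10
[-0.1, 0.1, 0.055] 34 [ 26.3 -44.2 -66.   12.5  -7.8]
[-0.1, 0.1, 0.055] 45 [ 25.3 -36.2 -54.5  27.   -5.9]
[-0.13, 0.1, 0.055] 45 [ 26.1 -42.6 -57.5  30.4  -6.5]
[-0.13, 0.1, 0.055] 52 [ 25.4 -35.7 -50.   38.   -5.2]
[-0.16, 0.1, 0.08] 60 [ 25.3 -33.2 -41.8  51.7  -4.2]
t 10.7 q [ 26.  -31.3 -43.   26.6  -7.2   5.7] tiptop bin [-0.024   0.1128  0.176 ] pitch 37.98 F [-1.27  0.5  -2.68]
cmd-meas mm [ 0.5 -0.8  2.6] ang 0.09
[ 0.0005 -0.0008  0.0026]
t 10.7 tip d,gap mm [166.8  -0.4] y 0.1128 b [-0.0468  0.1128  0.1938] F [-1.27  0.5  -2.68] sd [0. 0. 0.]
0.677 turn [ 0.  -0.1 -0.1] shift [0.0005 0.0002 0.0005]
0.655 turn [-0.1 -0.1 -0.1] shift [-0.0004 -0.0006  0.0047]
0.63 turn [-0.3 -0.1 -0.1] shift [-0.0015 -0.0012  0.0096]
0.6 turn [-0.4 -0.1 -0.1] shift [-0.0028 -0.0019  0.0154]
0.57 turn [-0.6 -0.1 -0.1] shift [-0.0042 -0.0024  0.0212]
0.54 turn [-0.8 -0.1 -0.1] shift [-0.0055 -0.0027  0.027 ]
```

```bash
sed -i 's/^TH=.*/TH=lambda al:38/' low.py; python3 - <<'E'
from low import *
C=[.0004,-.0006,.0022]
print(ik(*pose(0))[0]); plan([.655,.63,.6,.57,.54],C)
E
```

```text
[ 25.4762 -37.9702 -59.4668  16.8163  -6.7485]
0.655 turn [ 0.  -0.1 -0.1] shift [-0.0006 -0.0007  0.0047]
0.63 turn [ 0.  -0.1 -0.1] shift [-0.0017 -0.0014  0.0097]
0.6 turn [ 0.  -0.1 -0.1] shift [-0.003  -0.0021  0.0157]
0.57 turn [ 0.  -0.1 -0.1] shift [-0.0043 -0.0026  0.0216]
0.54 turn [ 0.  -0.1 -0.1] shift [-0.0056 -0.0029  0.0276]
```

>>> {"api": "play_rows", "payload": {"moves": [[[0,0,0],[-0.0005,-0.0005,0.0035],0],[[0,0,0],[-0.0015,-0.001,0.008],0],[[0,0,0],[-0.003,-0.0018,0.014],0],[[0,0,0],[-0.0043,-0.0024,0.02],0],[[0,0,0],[-0.0056,-0.0029,0.0265],0]]}}

```text
time: 11.2
ee_pos: [0.5875, 0.2402, 0.148]
tcp_rot: [-142.1, -0.0, 106.8]
wrist_force: [-0.6, 0.5, -1.8]
opening: 0.0001
```

```bash
python3 - <<'E'
from low import *
upd([0,0,0],[-.0056,-.0029,.0265]); st(); C=[.0004,-.0006,.0022]
plan([.515,.49,.46,.43,.40],C); 
E
```

```text
t 11.2 q [ 25.6 -34.3 -46.9  25.7  -6.9   5.5] tiptop bin [-0.0429  0.1067  0.1567] pitch 37.95 F [-0.6   0.46 -1.79]
cmd-meas mm [ 0.6 -0.2  2.8] ang 0.06
0.515 turn [ 0.  -0.1 -0.1] shift [-0.0011 -0.0001  0.0061]
0.49 turn [ 0.  -0.1 -0.1] shift [-0.0022 -0.0002  0.011 ]
0.46 turn [ 0.  -0.1 -0.1] shift [-0.0035 -0.      0.0169]
0.43 turn [ 0.  -0.1 -0.1] shift [-0.0048  0.0003  0.0227]
0.4 turn [ 0.  -0.1 -0.1] shift [-0.0061  0.0008  0.0286]
```

>>> {"api": "play_rows", "payload": {"moves": [[[0,0,0],[-0.001,0,0.006],0],[[0,0,0],[-0.0022,0,0.0115],0],[[0,0,0],[-0.0035,0,0.017],0],[[0,0,0],[-0.0048,0.0003,0.0225],0],[[0,0,0],[-0.006,0.0008,0.028],0]]}}

```text
time: 11.7
ee_pos: [0.5735, 0.2298, 0.1257]
tcp_rot: [-142.1, -0.0, 106.8]
wrist_force: [-0.0, 0.6, -2.3]
opening: -0.0002
```

```bash
python3 - <<'E'
from low import *
upd([0,0,0],[-.006,.0008,.028]); st(); C=[.0004,-.0006,.0022]
plan([.375,.35,.32,.29,.265],C); 
from snap import snap; snap("10")
E
```

```text
t 11.7 q [ 25.1 -36.9 -50.8  24.3  -6.5   5.2] tiptop bin [-0.0592  0.1009  0.1343] pitch 37.94 F [-0.04  0.55 -2.28]
cmd-meas mm [ 0.4 -0.3  2.6] ang 0.07
0.375 turn [ 0.  -0.1 -0.1] shift [-0.0011  0.0005  0.0054]
0.35 turn [ 0.  -0.1 -0.1] shift [-0.0011  0.0012  0.0101]
0.32 turn [ 0.  -0.1 -0.1] shift [-0.0011  0.0021  0.0158]
0.29 turn [ 0.  -0.1 -0.1] shift [-0.0012  0.0033  0.0214]
0.265 turn [ 0.  -0.1 -0.1] shift [-0.0012  0.0043  0.0261]
```

View pics/m10.png

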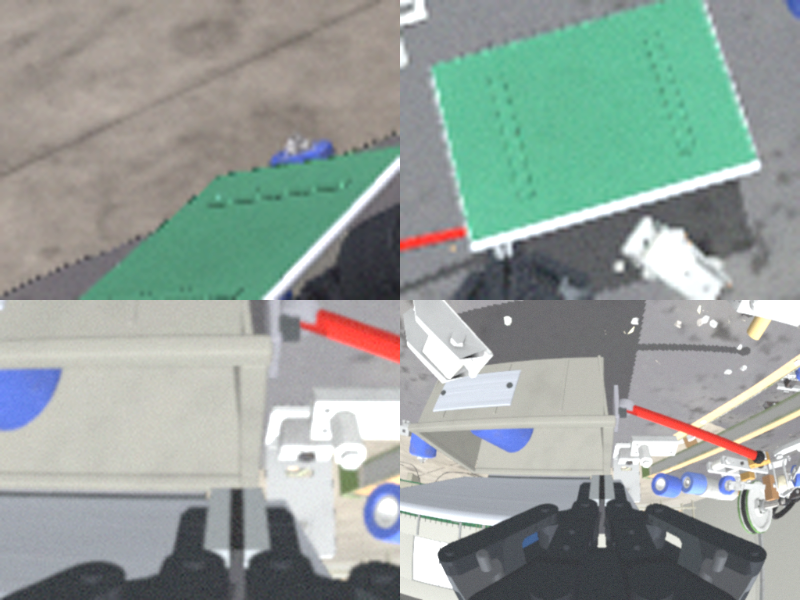

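>>> {"api": "play_rows", "payload": {"moves": [[[0,0,0],[-0.0005,0.0005,0.005],0],[[0,0,0],[-0.001,0.0012,0.01],0],[[0,0,0],[-0.001,0.002,0.0155],0],[[0,0,0],[-0.001,0.0032,0.021],0],[[0,0,0],[-0.001,0.0043,0.026],0]]}}

```text
time: 12.35
ee_pos: [0.5616, 0.2252, 0.1021]
tcp_rot: [-142.0, -0.0, 106.8]
wrist_force: [-0.5, 0.1, -2.5]
opening: -0.0001
```

```bash
python3 - <<'E'
from low import *
upd([0,0,0],[-.001,.0043,.026]); st(); C=[.0004,-.0006,.0022]
plan([.24,.215,.19,.165,.145],C); 
E
```

```text
t 12.35 q [ 25.3 -38.5 -54.2  22.6  -6.7   5.2] tiptop bin [-0.0719  0.0999  0.1108] pitch 37.97 F [-0.49  0.06 -2.51]
cmd-meas mm [ 0.5 -0.3  3. ] ang 0.06
0.24 turn [ 0.  -0.1 -0.1] shift [-0.0002  0.0012  0.0047]
0.215 turn [ 0.  -0.1 -0.1] shift [-0.0002  0.0025  0.0092]
0.19 turn [ 0.  -0.1 -0.1] shift [-0.0002  0.0039  0.0137]
0.165 turn [ 0.  -0.1 -0.1] shift [-0.0002  0.0054  0.0181]
0.145 turn [ 0.  -0.1 -0.1] shift [-0.0002  0.0067  0.0216]
```

>>> {"api": "play_rows", "payload": {"moves": [[[0,0,0],[0,0.0012,0.0045],0],[[0,0,0],[0,0.0025,0.009],0],[[0,0,0],[0,0.0039,0.0135],0],[[0,0,0],[0,0.0054,0.018],0],[[0,0,0],[0,0.0067,0.0215],0]]}}

```text
time: 12.85
ee_pos: [0.5542, 0.223, 0.0812]
tcp_rot: [-142.0, -0.0, 106.8]
wrist_force: [0.1, 0.4, -2.5]
opening: -0.0002
```

```bash
python3 - <<'E'
from low import *
upd([0,0,0],[0,.0067,.0215]); st(); C=[.0004,-.0006,.0022]
plan([.127,.11,.095,.08,.067],C); 
from snap import snap; snap("11")
E
```

```text
t 12.85 q [ 25.5 -39.1 -56.9  20.6  -6.8   5.4] tiptop bin [-0.0797  0.1     0.0899] pitch 37.96 F [ 0.07  0.38 -2.5 ]
cmd-meas mm [ 0.4 -0.4  2.8] ang 0.06
0.127 turn [ 0.  -0.1 -0.1] shift [-0.0002  0.0012  0.0032]
0.11 turn [ 0.  -0.1 -0.1] shift [-0.0002  0.003   0.0061]
0.095 turn [ 0.  -0.1 -0.1] shift [-0.0002  0.0046  0.0086]
0.08 turn [ 0.  -0.1 -0.1] shift [-0.0002  0.0062  0.0112]
0.067 turn [ 0.  -0.1 -0.1] shift [-0.0002  0.0076  0.0133]
```

View pics/m11.png

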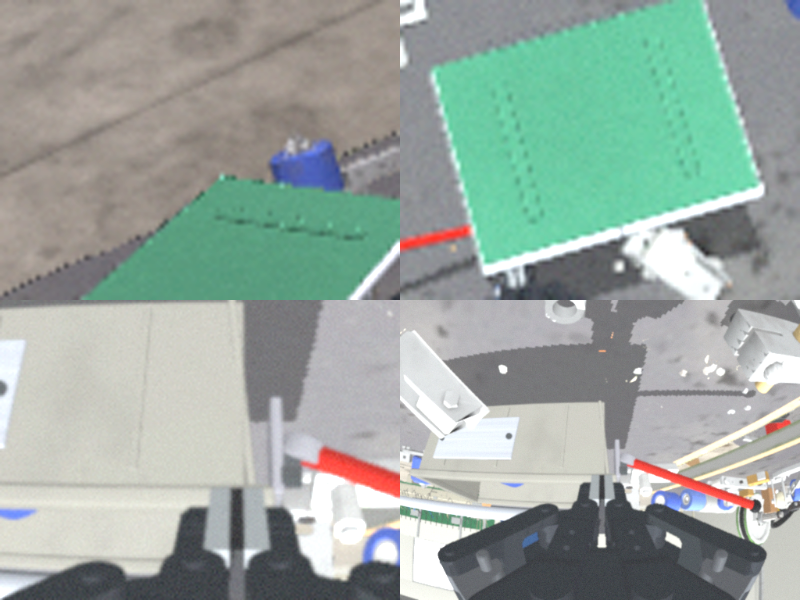

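>>> {"api": "play_rows", "payload": {"moves": [[[0,0,0],[0,0.001,0.0032],0],[[0,0,0],[0,0.0025,0.0061],0],[[0,0,0],[0,0.004,0.0086],0],[[0,0,0],[0,0.0055,0.0112],0],[[0,0,0],[0,0.007,0.0133],0]]}}

```text
time: 13.5
ee_pos: [0.5518, 0.2223, 0.0666]
tcp_rot: [-142.0, -0.0, 106.8]
wrist_force: [-0.6, 0.3, -2.2]
opening: -0.0006
```

```bash
python3 - <<'E'
from low import *
upd([0,0,0],[0,.007,.0133]); st(); C=[.0004,-.0006,.0022]
plan([.057,.048,.04,.033,.026],C); 
E
```

```text
t 13.5 q [ 25.5 -38.9 -58.4  18.7  -6.9   5.4] tiptop bin [-0.0822  0.1     0.0753] pitch 37.95 F [-0.55  0.31 -2.24]
cmd-meas mm [ 0.2 -0.4  2.6] ang 0.06
0.057 turn [ 0.  -0.1 -0.1] shift [-0.0002  0.0018  0.0017]
0.048 turn [ 0.  -0.1 -0.1] shift [-0.0002  0.0028  0.0032]
0.04 turn [ 0.  -0.1 -0.1] shift [-0.0002  0.0037  0.0045]
0.033 turn [ 0.  -0.1 -0.1] shift [-0.0002  0.0046  0.0056]
0.026 turn [ 0.  -0.1 -0.1] shift [-0.0002  0.0054  0.0067]
```

>>> {"api": "play_rows", "payload": {"moves": [[[0,0,0],[0,0.001,0.0017],0],[[0,0,0],[0,0.002,0.0032],0],[[0,0,0],[0,0.003,0.0045],0],[[0,0,0],[0,0.004,0.0056],0],[[0,0,0],[0,0.005,0.0067],0]]}}

```text
time: 14.0
ee_pos: [0.5514, 0.2222, 0.0581]
tcp_rot: [-142.0, -0.0, 106.8]
wrist_force: [-3.7, -1.3, -1.8]
opening: -0.0003
```

```bash
python3 - <<'E'
from low import *
upd([0,0,0],[0,.005,.0067]); st(); C=[.0004,-.0006,.0022]
plan([.02,.014,.008,.002,-.004],C); gap(n=3)
from snap import snap; snap("12")
E
```

```text
t 14.0 q [ 25.5 -38.3 -59.1  17.6  -6.9   5.4] tiptop bin [-0.0826  0.1     0.0668] pitch 37.98 F [-3.74 -1.25 -1.83]
cmd-meas mm [ 0.4 -0.4  2.8] ang 0.06
0.02 turn [ 0.  -0.1 -0.1] shift [-0.0002  0.0011  0.001 ]
0.014 turn [ 0.  -0.1 -0.1] shift [-0.0002  0.0018  0.0019]
0.008 turn [ 0.  -0.1 -0.1] shift [-0.0002  0.0025  0.0029]
0.002 turn [ 0.  -0.1 -0.1] shift [-0.0002  0.0033  0.0038]
-0.004 turn [ 0.  -0.1 -0.1] shift [-0.0002  0.004   0.0048]
t 14.15 tip d,gap mm [142.7 123.2] y 0.1 b [-0.1054  0.1     0.0847] F [-2.93 -0.98 -2.02] sd [0.65 0.46 0.72]
```

View pics/m12.png

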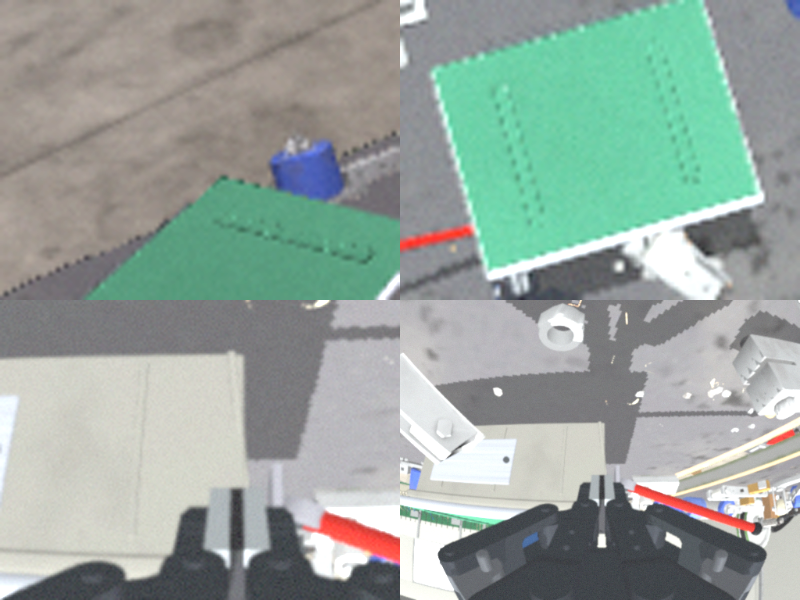

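>>> {"api": "play_rows", "payload": {"moves": [[[0,0,0],[0,-0.002,0],0],[[0,0,0],[0,-0.004,0],0],[[0,0,0],[0,-0.006,0],0],[[0,0,0],[0,-0.006,0.0005],0],[[0,0,0],[0,-0.006,0.001],0]]}}

```text
time: 14.8
ee_pos: [0.5466, 0.2208, 0.0619]
tcp_rot: [-142.1, -0.0, 106.8]
wrist_force: [-0.1, -0.6, -1.5]
opening: -0.0
```

```bash
python3 - <<'E'
from low import *
upd([0,0,0],[0,-.006,.001]); st(); gap(n=4)
E
```

```text
t 14.8 q [ 25.7 -39.8 -59.4  18.6  -7.    5.5] tiptop bin [-0.0876  0.1     0.0706] pitch 37.91 F [-0.13 -0.62 -1.54]
cmd-meas mm [ 0.1 -0.5  1.9] ang 0.09
t 15.0 tip d,gap mm [148.9 123.7] y 0.1 b [-0.1106  0.1     0.0879] F [-0.2  -0.5  -2.03] sd [0.26 0.76 0.44]
```

>>> {"api": "play_rows", "payload": {"moves": [[[0,0,0],[0,0,0.0006],0],[[0,0,0],[0,0,0.0012],0],[[0,0,0],[0,0,0.0018],0],[[0,0,0],[0,0,0.0024],0],[[0,0,0],[0,0,0.003],0]]}}

```text
time: 15.5
ee_pos: [0.5449, 0.2203, 0.0596]
tcp_rot: [-142.1, -0.0, 106.8]
wrist_force: [-0.3, 0.1, -0.2]
opening: 0.0005
```

```bash
python3 - <<'E'
from low import *
upd([0,0,0],[0,0,.003]); st(); gap(n=4)
E
```

```text
t 15.5 q [ 25.7 -40.  -59.8  18.5  -7.    5.5] tiptop bin [-0.0894  0.1     0.0682] pitch 37.9 F [-0.33  0.1  -0.19]
cmd-meas mm [-0.  -0.5  1.9] ang 0.09
t 15.7 tip d,gap mm [148.9 126.5] y 0.1001 b [-0.1124  0.1001  0.0858] F [0.29 0.12 0.14] sd [0.48 0.25 0.16]
```

>>> {"api": "play_rows", "payload": {"moves": [[[0,0,0],[0,0,0.0006],0],[[0,0,0],[0,0,0.0012],0],[[0,0,0],[0,0,0.0018],0],[[0,0,0],[0,0,0.0024],0],[[0,0,0],[0,0,0.003],0]]}}

```text
time: 16.2
ee_pos: [0.5429, 0.2197, 0.0567]
tcp_rot: [-142.1, -0.0, 106.8]
wrist_force: [-0.6, -0.3, 0.0]
opening: 0.0
```

```bash
python3 - <<'E'
from low import *
upd([0,0,0],[0,0,.003]); st(); gap(n=3)
from snap import snap; snap("13")
from workcell import camera; import cv2
c=camera("scene"); cv2.imwrite("pics/sc13.png",cv2.resize(c["img"][150:300,90:290,::-1],None,fx=3.8,fy=3.8,interpolation=cv2.INTER_CUBIC))
E
```

```text
t 16.2 q [ 25.8 -40.3 -60.2  18.4  -7.    5.6] tiptop bin [-0.0915  0.1     0.0654] pitch 37.94 F [-0.58 -0.33  0.01]
cmd-meas mm [ 0.2 -0.4  2.3] ang 0.07
t 16.35 tip d,gap mm [148.7 129.8] y 0.1 b [-0.1143  0.1     0.0832] F [-0.02  0.06 -0.31] sd [0.47 0.2  0.39]
```

View pics/sc13.png

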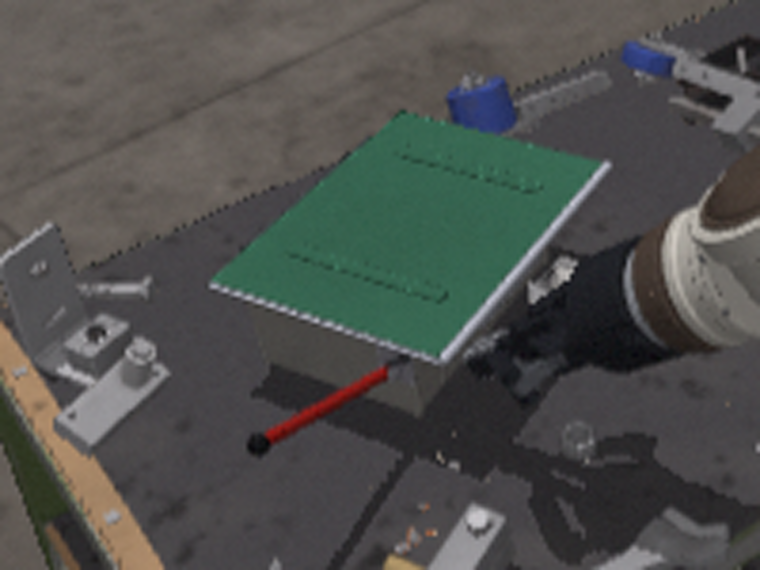

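View pics/m13.png

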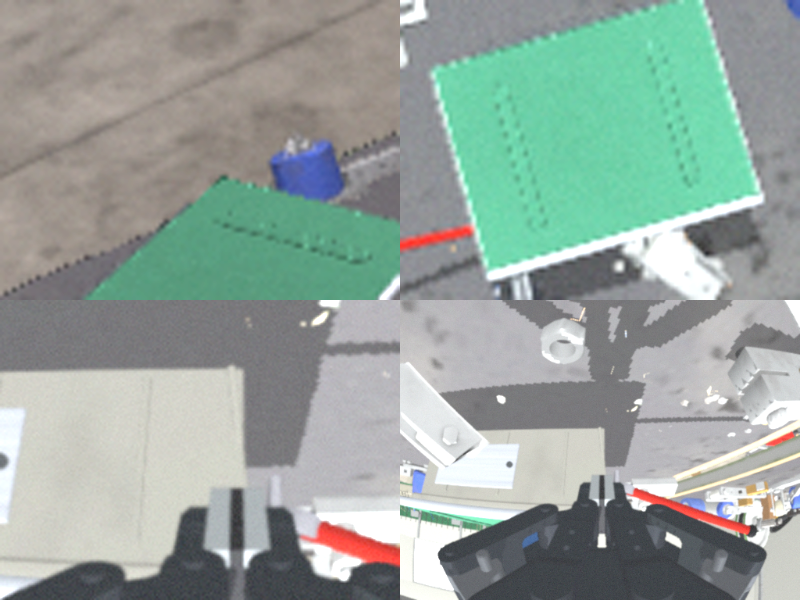

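```bash
python3 - <<'E'
from low import *
R0,P0=load(); o=get_obs(); C=P0-o['ee_pos']
W=[([-.097,.1,.063],38),([-.105,.1,.061],40),([-.113,.1,.06],42.5),([-.121,.1,.06],45),([-.13,.1,.06],47.5),([-.14,.1,.07],51),([-.155,.1,.1],55),([-.17,.1,.14],60),([-.18,.1,.18],64),([-.18,.1,.22],68)]
for b,th in W:
    print(b,th,ik(b,th)[0].round(1),"turn",np.degrees((R0.inv()*Rt(th)).as_rotvec()).round(1),"shift",R0.inv().apply(tcp(b,th)+C-P0).round(4))
E
```

```text
[-0.097, 0.1, 0.063] 38 [ 25.8 -41.5 -60.9  18.8  -7. ] turn [ 0.  -0.1 -0.1] shift [-0.0001 -0.0029  0.0054]
[-0.105, 0.1, 0.061] 40 [ 25.9 -41.7 -59.8  22.2  -6.9] turn [ 2.  -0.1 -0.1] shift [-0.0001 -0.0084  0.0119]
[-0.113, 0.1, 0.06] 42.5 [ 25.9 -41.4 -58.1  26.1  -6.6] turn [ 4.5 -0.1 -0.1] shift [-0.0001 -0.0145  0.0176]
[-0.121, 0.1, 0.06] 45 [ 25.8 -40.9 -56.2  30.   -6.3] turn [ 7.  -0.1 -0.1] shift [-0.0001 -0.0213  0.0225]
[-0.13, 0.1, 0.06] 47.5 [ 25.8 -40.4 -54.4  33.8  -6. ] turn [ 9.5 -0.1 -0.1] shift [-0.0002 -0.0289  0.028 ]
[-0.14, 0.1, 0.07] 51 [ 25.7 -39.1 -50.6  39.8  -5.5] turn [13.  -0.1 -0.1] shift [-0.0002 -0.0436  0.0261]
[-0.155, 0.1, 0.1] 55 [ 25.7 -38.  -44.6  48.8  -5. ] turn [17.  -0.1 -0.1] shift [-0.0002 -0.0746  0.0115]
[-0.17, 0.1, 0.14] 60 [ 25.5 -35.  -36.1  59.1  -4.3] turn [22.  -0.1 -0.1] shift [-0.0002 -0.1119 -0.0111]
[-0.18, 0.1, 0.18] 64 [ 25.3 -31.5 -28.1  67.7  -3.7] turn [26.  -0.1 -0. ] shift [-0.0002 -0.1451 -0.0368]
[-0.18, 0.1, 0.22] 68 [ 24.8 -26.2 -18.9  75.5  -3. ] turn [30.  -0.1 -0. ] shift [-0.0001 -0.1704 -0.0687]
```

>>> {"api": "play_rows", "payload": {"moves": [[[0,0,0],[0,-0.003,0.0054],0],[[2,0,0],[0,-0.0084,0.012],0],[[4.5,0,0],[0,-0.0145,0.0176],0],[[7,0,0],[0,-0.0213,0.0225],0],[[9.5,0,0],[0,-0.029,0.028],0]]}}

```text
time: 17.05
ee_pos: [0.5039, 0.2078, 0.0524]
tcp_rot: [-132.5, -0.0, 106.8]
wrist_force: [0.6, -0.8, -0.1]
opening: -0.0001
```

```bash
python3 - <<'E'
from low import *
upd([9.5,0,0],[0,-.029,.028]); st()
R0,P0=load(); o=get_obs(); C=P0-o['ee_pos']
for b,th in [([-.14,.1,.07],51),([-.155,.1,.1],55),([-.17,.1,.14],60),([-.18,.1,.18],64),([-.18,.1,.22],68)]:
    print("turn",np.degrees((R0.inv()*Rt(th)).as_rotvec()).round(1),"shift",R0.inv().apply(tcp(b,th)+C-P0).round(4))
E
```

```text
t 17.05 q [ 25.9 -40.5 -54.4  33.9  -6.1   6.8] tiptop bin [-0.1309  0.1     0.0598] pitch 47.55 F [ 0.63 -0.79 -0.05]
cmd-meas mm [ 0.9 -0.1  2.4] ang 0.09
turn [ 3.5 -0.1 -0.1] shift [-0.0001 -0.0143 -0.0002]
turn [ 7.5 -0.1 -0. ] shift [-0.0001 -0.0473 -0.0095]
turn [12.5 -0.1 -0. ] shift [-0.0001 -0.0879 -0.0257]
turn [16.5 -0.1 -0. ] shift [-0.0001 -0.1249 -0.0455]
turn [20.5 -0.1 -0. ] shift [-0.     -0.1551 -0.0728]
```

>>> {"api": "play_rows", "payload": {"moves": [[[3.5,0,0],[0,-0.0143,0],0],[[7.5,0,0],[0,-0.0473,-0.0095],0],[[12.5,0,0],[0,-0.0879,-0.0257],0],[[16.5,0,0],[0,-0.125,-0.0455],0],[[20.5,0,0],[0,-0.155,-0.0728],0]]}}

```text
time: 17.55
ee_pos: [0.4543, 0.1928, 0.2184]
tcp_rot: [-112.0, -0.0, 106.8]
wrist_force: [0.6, 0.2, -0.0]
opening: -0.0
```

>>> {"api": "play_rows", "payload": {"moves": [[[0,0,0],[0,0,0],0],[[0,0,0],[0,0,0],0],[[0,0,0],[0,0,0],0],[[0,0,0],[0,0,0],0],[[0,0,0],[0,0,0],0]]}}

```text
time: 18.05
ee_pos: [0.4549, 0.1929, 0.2147]
tcp_rot: [-112.0, -0.0, 106.8]
wrist_force: [-0.4, 0.2, -0.1]
opening: 0.0002
```

```bash
python3 - <<'E'
from st import *
from workcell import camera; import cv2
st()
c=camera("scene"); im=cv2.resize(c["img"][150:300,90:290,::-1],None,fx=3.8,fy=3.8,interpolation=cv2.INTER_CUBIC)
q=p.copy(); q[3]=0
for d,y in((0,.125),(.2,.125),(.2,-.125)):
    u=((proj(c,lidpt(q,d,y,.006))-[90,150]+.5)*3.8-.5).round().astype(int); cv2.circle(im,tuple(map(int,u)),3,(0,0,255),-1)
cv2.imwrite("pics/sc14.png",im)
c=camera("top"); cv2.imwrite("pics/tp14.png",cv2.resize(c["img"][110:250,150:330,::-1],None,fx=4,fy=4,interpolation=cv2.INTER_CUBIC))
print(get_obs()['qd'],get_obs()['wrist_force'])
E
```

```text
t 18.05 q [ 24.9 -26.2 -19.   75.4  -3.    7.5] tiptop bin [-0.1801  0.1     0.2188] pitch 68.01 F [-0.35  0.23 -0.14]
cmd-meas mm [  49.9   14.8 -159.9] ang 20.53
[-0.0567  0.2162  0.546   0.0609  0.0658  0.0672] [-0.3844 -0.0441  0.5859]
```

View pics/sc14.png

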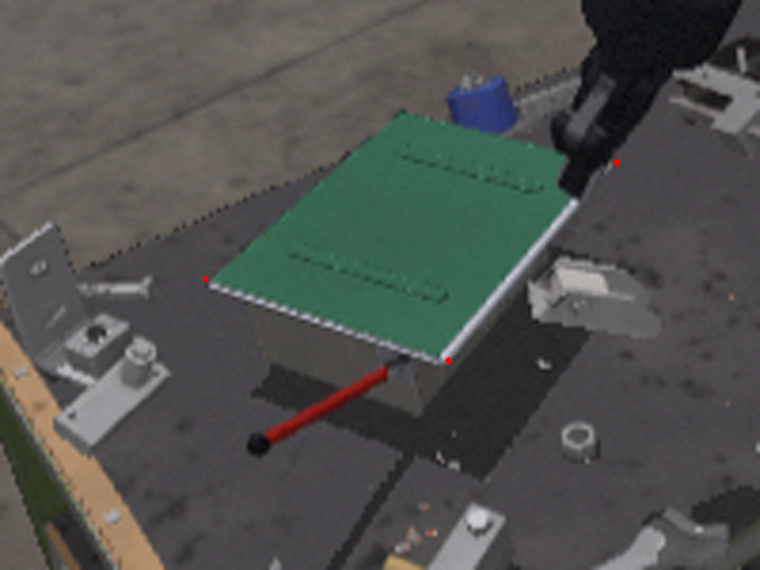

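View pics/tp14.png

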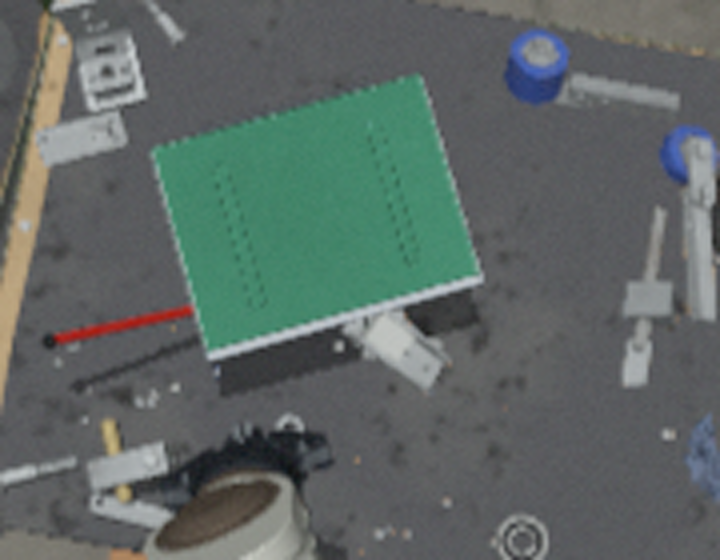

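The pictures show the lid flat on the bin. Its front-left corner at (443,360) matches the model of the shut lid, the prop is swung right out with its ball at (258,443), and the gripper is in the clear.

```bash
python3 -c "
from workcell import job_done,get_obs
print(job_done()); print(get_obs()['time'])"
```

```text
the job is handed in; nothing more can be done
None
the job is handed in; nothing more can be done
```

The lid is shut and the job was handed in at about 18 s. With the shut fingers 1–2 mm under the lid by my estimate, I pushed the prop off to the left. The lid came straight down onto the fingers, and I lowered it on them until it rested on the bin. I then drew the fingers down and out, and backed away.

**Last checks:**
- **Lid:** it lies level in the scene and top views, with its corners within about 2 px of the model of a shut lid.
- **Prop:** it has swung fully out.
- **Contact:** the gripper is well clear, and the wrist force reads about zero (within its roughly 0.5 N noise).
- **Load while lowering:** it stayed at about 2 N all the way down, then went to zero over the last few millimetres with no jolt. The lid did not drop.
- **Loose parts:** I saw no change near the bin. I did not check each listed part separately.

**Things that disagreed or went less cleanly:**
- **Finger position:** the cameras seemed to put the fingertips about 30 mm behind the reported TCP. A brief sideways force of about 4 N near the end, probably the fingers touching the bin's front wall, suggested they were closer to where the robot reports them. I backed off 6 mm and the force went away before I finished lowering.
- **Joint 2:** it ran up to its limit during the approach, reading -48.53° against -48.56°, and was held there. I saw no reading past the limit.

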